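Fetch the impeller from behind the tall gauges for inspection

TASK

The small impeller on the wooden storage board is boxed in by the tall round column and the tall square tower. Stand both on the cork mat at the side, set the impeller down upright in the cup of the round inspection seat, and only then put the column and the tower back upright, each on the pad of the board where it stood. Do not topple anything, and leave the ring gauge on the board and the stop block on the mat where they are.

Things in the scene. Friction and masses are not known exactly. Their poses are not given: they have to be found in the camera images.
- impeller_c (a point): Aluminium compressor impeller, loose, 0.22 kg, 60 mm tall, standing on its back plate (52 mm diameter, 7 mm thick) at the back of the board. The bladed hub narrows to a plain round nose, 20 mm diameter, from 34 to 60 mm above the underside: grip it by the nose from above. Blades stay below 25 mm. This point: on its axis, 30 mm above the underside; z up along the axis.
- column_c (a point): Steel column (cylindrical square), loose, about 0.6 kg, 44 mm diameter and 125 mm tall, round when seen from above. This point is its centre, 62.5 mm above its underside; z is its axis, pointing up.
- tower_c (a point): Square steel tower block with dark cross holes, loose, about 0.65 kg, 36 x 36 mm and 125 mm tall, square when seen from above. This point is its centre, 62.5 mm above its underside; z points up, x and y square to its sides.
- board: Fixed wooden storage board, 150 (x) by 200 mm (y), 12 mm thick; origin at the centre of its underside, z up. Equal grey pads, 58 mm diameter, flush with its top: impeller near (30, 0) mm; column and tower near (-12, 42) and (-12, -42), either way round (within 5 mm). Fence at the +x edge, 26 mm high from the underside; fixed pin rack, 34 mm square, 32 mm high, at (42, -76).
- seat: Fixed round steel inspection seat, 100 mm diameter (105 mm at the foot), with a shallow cup in its top: floor of the cup 30 mm above the origin, 72 mm diameter, rim 35 mm above the origin. Origin at the centre of its underside, z up. The impeller belongs flat on the cup's floor.
- mat: Fixed cork mat, the side area, 120 mm (x) by 220 mm (y), 4 mm thick; origin at the centre of its underside, z up. The stop block lies near its end at y = +85 mm; the rest is free.
- ring_c (a point): Steel ring gauge, loose bystander, 36 mm outside diameter, 14 mm high, lying flat on the board at about x, y = (35, 76) mm of the board. This point is its centre. Leave it there.
- stop_c (a point): Small dark stepped stop block, loose bystander, 30 x 26 mm and 26 mm high, lying on the mat near its +y end. This point is its centre, 13 mm above its underside. Leave it there.
Things that resemble listed ones, but are neither listed nor needed, are in the scene too. Of the things shaped like the part that bears impeller_c, the aluminium one is meant.

How it is judged (in metres and radians):
On the way, in this order (a step that is already met when the one before it is completed fails the run):
1. the column and the tower both stand upright and released on the mat (x of column_c in the frame of mat between -0.06 and 0.06 m and y of column_c in the frame of mat between -0.11 and 0.11 m and height (world z) of column_c between 0.058 and 0.072 m and angle between each of column_c, tower_c's own z axis and vertical below 0.1 rad and linear speed of each of column, tower below 0.03 m/s and contact force between the fingers and column below 0.3 N and x of tower_c in the frame of mat between -0.06 and 0.06 m and y of tower_c in the frame of mat between -0.11 and 0.11 m and height (world z) of tower_c between 0.058 and 0.072 m and contact force between the fingers and tower below 0.3 N), for 0.2 s.
2. the impeller stands released in the cup of the seat while the column and the tower are still on the mat (all of step 1 and horizontal distance between impeller_c and seat below 0.0115 m and angle between impeller_c's own z axis and vertical below 0.08 rad and z of impeller_c in the frame of seat between 0.056 and 0.064 m and linear speed of impeller below 0.03 m/s and contact force between the fingers and impeller below 0.3 N), for 0.2 s.
At the end, for the whole second after the job is handed in: Impeller upright and flat on the floor of the seat's cup, within 11.5 mm of its centre; column and tower upright, each within 15 mm of where it began (turn free); ring gauge and stop block within 20 mm of where they began; all released and at rest (horizontal distance between impeller_c and seat below 0.0115 m and angle between impeller_c's own z axis and vertical below 0.08 rad and z of impeller_c in the frame of seat between 0.056 and 0.064 m and linear speed of each of impeller, column, tower below 0.03 m/s and contact force between the fingers and impeller below 0.3 N and distance of each of column_c, tower_c from where it was at the start of the episode below 0.015 m and angle between each of column_c, tower_c's own z axis and vertical below 0.1 rad and contact force between the fingers and column below 0.3 N and contact force between the fingers and tower below 0.3 N and distance of each of ring_c, stop_c from where it was at the start of the episode below 0.02 m); the robot touches nothing.
It fails at once if the column, the tower or the impeller is toppled (leans more than 0.6 rad) (angle between any of column_c, tower_c, impeller_c's own z axis and vertical above 0.6 rad).
It fails at once if the ring gauge or the stop block is moved by more than 20 mm (distance of any of ring_c, stop_c from where it was at the start of the episode above 0.02 m).
It also fails if it takes over 128 s, if anything falls off the work surface, if the arm or the gripper's body presses on something with over 40 N, if the wrist force passes 120 N, or if a joint passes its speed limit or range.

ROBOT

A 6-joint arm with a two-finger parallel gripper is mounted at the origin on the work surface. World frame = base frame: x ahead of the robot, y to its left, z up, the work surface at z = 0. Lengths are in mm, angles in degrees, forces in N, time in s.
With the tool pointing down it reaches from about 350 to 850 mm from the base axis. Payload 8.1 kg.
Tool frame: the origin (TCP) lies on the centre line of the jaws, within the pads' length; the fingertips stand 8 mm ahead of it and the grasp point (between the pads) lies 11 mm behind it; x points along the fingers, z is the direction in which the jaws open and shut, and the axes are right-handed (so a half turn about x gives the same grasp; the last joint's range is limited). The gripper opens to 85 mm and grips with 20 to 120 N. Pads are 22 mm wide; open, the fingers measure 114 mm over their backs; the gripper's body (76 mm by 85 mm) begins 54 mm behind the grasp point. The pads swing forward as they close: fully open they stand 13 mm farther back than shut.
Start: joints at [-78.002, 7.471, 85.268, -0, 87.261, -4.893], TCP at [174.349, -574.115, 239.292] pointing down, gripper open.
Joint ranges: [-169.43, 169.43], [-51.17, 129.36], [1.28, 143.12], [-76.62, 256.62], [0, 156.53], [-152.29, 152.29]. Speed limits (degrees/s): [136.94, 136.94, 159.86, 180, 180, 180].

INTERFACE

Orientations are given as [roll, pitch, yaw] about the fixed x, y, z axes, in that order (R = Rz(yaw) Ry(pitch) Rx(roll)).
In Python, from bench import r, vision, order gives the robot as it stands. The module is installed in compiled form; this text tells all that it offers.
- The arm moves only by the shell command python3 -m jog 'ROWS' [FORCE]. ROWS is JSON, a list of rows, each a list of 3 entries, a list of its own where there are three numbers: the shift along the world's x, y, z in m, then the turn, a rotation vector about the world's x, y, z in rad, then the opening, from -1 (shut) to 1 (fully open). A call has 1 to 5 rows; each row is the pose to reach, as a shift and turn from the pose commanded when the call began; what a row does not reach only later rows make up. A row lasts 1/12 s, in which the tool goes at most 41.7 mm and 7.16 degrees, less where a joint would pass 70% of its speed; a pose out of reach is approached as far as the arm can. A call with a gripper value outside its range is refused whole. The fingers move at their own pace and stop on an object; FORCE is the grip in N (left out, the last holds). Time passes only in rows, so rows that repeat a pose let the fingers close. It gives the time, the measured TCP pose, the force and the opening at its end, in the units of the state.
- r.sense(): the state, without advancing time (a new reading comes with each control period).
- vision.snapshot(name): name is "scene" or "top" or "wrist"; returns the picture (480x640x3 uint8, red, green, blue); there is no depth.
- vision.camera_model(name): a dict with "fov_y" (degrees; the focal length in pixels is half the picture's height over the tangent of half this angle, whatever the lens; pixels are square), "cx", "cy" (the principal point, pixels), "D" ([k1, k2, p1, p2, k3] as OpenCV has them; the pictures are not rectified), "world_to_cam" (4x4, takes a point from world to camera coordinates). Camera axes: x right, y down, z forward; pixel columns grow to the right and rows downward; lengths in mm; the calibration is good to about 2 mm. A picture is of the moment at which its call begins: read the wrist's pose just before it. camera_model takes no time and is no camera call; for the wrist camera it gives the pose at the moment of the call.
- order.hand_in(): hands the job in, once; it reports no verdict.
The state is a dict: "time": time; "joint_pos": joint angles; "qd": joint speeds; "joint_efforts": joint torques, N m; "tool_pos": TCP position; "tcp_rot": TCP orientation; "ft_force": force on the tool from outside, world axes, zero at the start; "wrist_torque": the same for the moment, N m; "finger_gap": finger opening in mm.
Only numpy, scipy, OpenCV 4.12 (cv2) and the standard library are available. Lean on these libraries where they do the work, as an engineer would, in place of code of your own. Each camera call takes 0.05 s, during which the arm holds its last target.

## Working session

There is one attempt and no reset: what is moved stays moved. The work goes in short steps, Python scripts to look and compute and a shell command to move; the robot and the scene stay as the last step left them, time stands still between calls to the robot, and variables do not carry over. Pictures are saved under pics/ and viewed, and the job is handed in when it is done.

```bash
mkdir -p pics; ls
python3 - <<'E'
from bench import r,vision,order
import cv2
print(r.sense())
for n in("scene","top","wrist"):
    print(n,vision.camera_model(n))
    cv2.imwrite(f"pics/{n}0.png",vision.snapshot(n)[:,:,::-1])
E
```

```text
pics
{'time': 0.0, 'joint_pos': array([-7.80046483e+01,  7.51546732e+00,  8.53299083e+01, -1.54913760e-03,
        8.72613063e+01, -4.89324563e+00]), 'qd': array([-0.09953762, -0.03448606,  0.02823573, -0.05380696, -0.0234842 ,
        0.05883934]), 'joint_efforts': array([ 4.07749440e-05, -5.69389021e+01, -5.00556958e+01, -3.74018555e-04,
        1.43046014e-02, -9.43278991e-06]), 'tool_pos': array([ 174.20492977, -573.59076685,  238.23464399]), 'tcp_rot': array([175.93766757,  89.89330681, 102.82634033]), 'ft_force': array([-0.53604822,  0.22398305, -0.47281059]), 'wrist_torque': array([-0.01833217,  0.02559777,  0.00178825]), 'finger_gap': 85.34449120002358}
scene {'fov_y': 53.68382174608811, 'cx': 329.69159128309474, 'cy': 244.26531395418155, 'D': array([-0.00078523,  0.        ,  0.        ,  0.        ,  0.        ]), 'world_to_cam': array([[ 8.04789648e-01,  5.93447305e-01, -1.15723243e-02,
        -4.31504410e+02],
       [ 4.14804596e-01, -5.76259063e-01, -7.04175148e-01,
        -1.64297673e+02],
       [-4.24559501e-01,  5.61912617e-01, -7.09931998e-01,
         1.10917408
[... 435 characters left out ...]
+02],
       [ 1.53781000e-01,  1.92745088e-02, -9.87916949e-01,
         1.17757912e+03],
       [ 0.00000000e+00,  0.00000000e+00,  0.00000000e+00,
         1.00000000e+00]])}
wrist {'fov_y': 68.1720170639962, 'cx': 321.68744733982146, 'cy': 238.31039266466243, 'D': array([-0.06943686,  0.        ,  0.        ,  0.        ,  0.        ]), 'world_to_cam': array([[ 2.91570590e-01, -9.56545076e-01, -2.84764194e-03,
        -5.97721219e+02],
       [-9.05714633e-01, -2.77031764e-01,  3.20833920e-01,
        -4.35816422e+01],
       [-3.07680994e-01, -9.09665844e-02, -9.47131188e-01,
         3.81263027e+02],
       [ 0.00000000e+00,  0.00000000e+00,  0.00000000e+00,
         1.00000000e+00]])}
```

View pics/scene0.png

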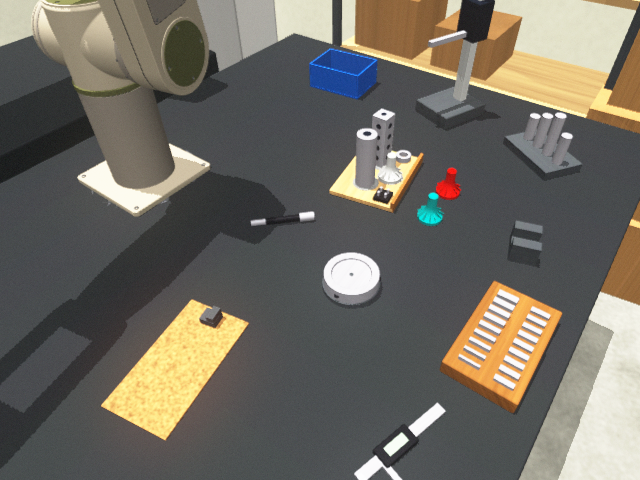

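View pics/top0.png

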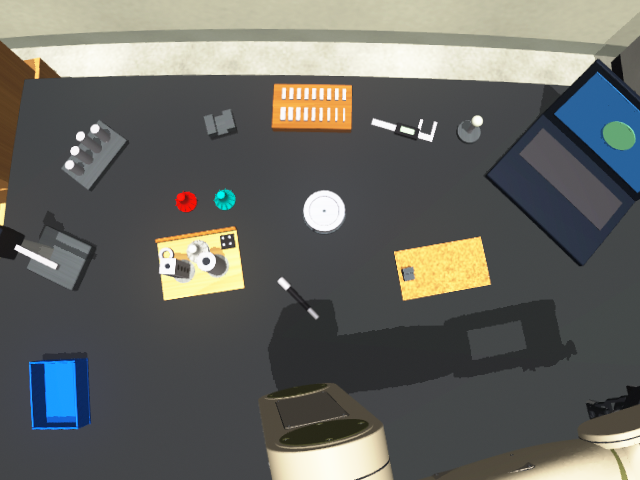

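View pics/wrist0.png

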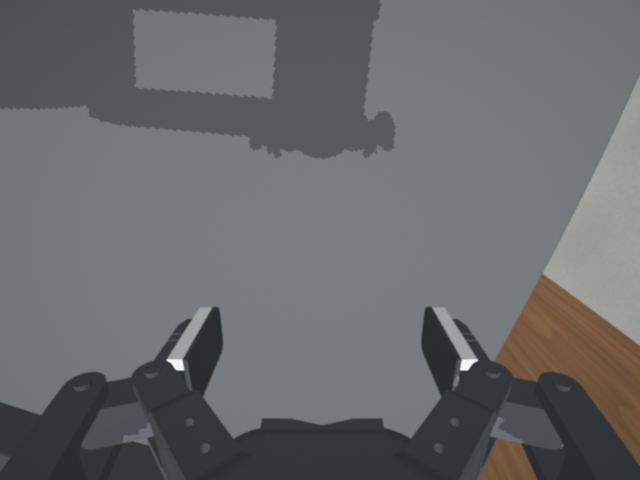

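The scene view shows the board at about (378,175) with the column, tower and aluminium impeller on it, the seat at (351,280), and the mat at (177,365). The top view has the board at (200,263), the seat at (324,211) and the mat at (443,268). I'll enlarge these areas.

Run:
```python
import cv2
t=cv2.imread('pics/top0.png');s=cv2.imread('pics/scene0.png')
def c(im,x,y,w,h,k,n): cv2.imwrite(n,cv2.resize(im[y:y+h,x:x+w],None,fx=k,fy=k,interpolation=cv2.INTER_CUBIC))
c(t,150,220,100,85,7,'pics/tb.png')
c(s,325,95,110,120,5,'pics/sb.png')
c(t,385,230,115,75,6,'pics/tm.png')
c(t,295,180,60,60,8,'pics/ts.png')
```

```text
(no output)
```

View pics/tb.png

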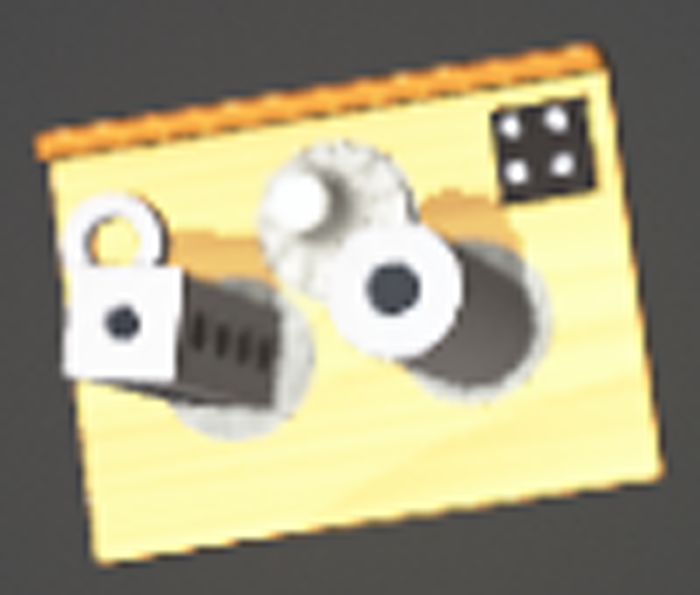

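View pics/sb.png

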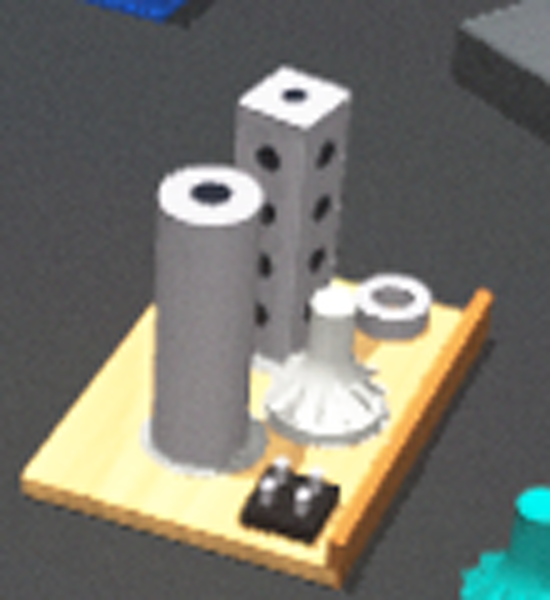

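View pics/tm.png

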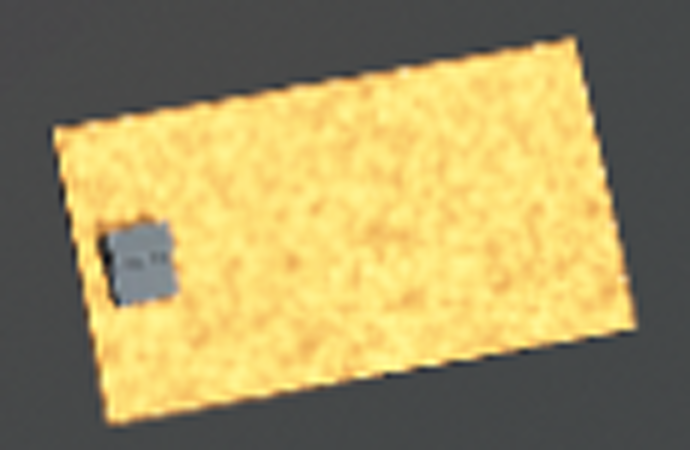

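View pics/ts.png

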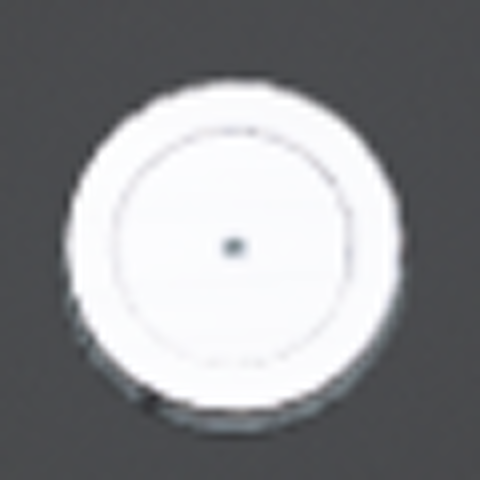

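The crops show the tower's top at (123,323)/7, the column's top at (395,290)/7, the nose at (301,203)/7, and the board and mat corners. Next I'll turn these into positions.

```bash
cat > h.py <<'E'
import numpy as np,cv2
from bench import r,vision,order
def K(m):
    f=240/np.tan(np.radians(m['fov_y']/2)); return np.array([[f,0,m['cx']],[0,f,m['cy']],[0,0,1.]])
def ray(m,uv):
    p=cv2.undistortPoints(np.array([[uv]],float),K(m),m['D'])[0,0]
    T=m['world_to_cam'];R=T[:3,:3];c=-R.T@T[:3,3];d=R.T@np.array([p[0],p[1],1]);return c,d
def at(m,uv,z):
    c,d=ray(m,uv);return c+d*(z-c[2])/d[2]
def proj(m,P):
    T=m['world_to_cam'];q,_=cv2.projectPoints(np.array(P,float).reshape(-1,1,3),cv2.Rodrigues(T[:3,:3])[0],T[:3,3],K(m),m['D']);return q[:,0]
def cr(x0,y0,k,u,v):return (x0+(u+.5)/k-.5,y0+(v+.5)/k-.5)
E
python3 - <<'E'
from h import *
np.set_printoptions(precision=1,suppress=True)
t=vision.camera_model('top');s=vision.camera_model('scene')
B=lambda u,v:cr(150,220,7,u,v);S=lambda u,v:cr(325,95,5,u,v)
M=lambda u,v:cr(385,230,6,u,v)
for n,a,b,z in(('col',(394,289),(211,194),137),('tow',(123,323),(294,96),137),('nose',(301,202),(333,298),72),('ring',(114,242),(394,296),26)):
    print(n,at(t,B(*a),z),at(s,S(*b),z))
for a in((100,563),(660,475),(606,72),(50,162)):print('bc',at(t,B(*a),12))
for a in((22,480),(338,576)):print('bc scene',at(s,S(*a),12))
for a in((55,128),(575,40),(635,328),(110,424)):print('mat',at(t,M(*a),4))
print('stop',at(t,M(145,262),26))
print('seat',at(t,cr(295,180,8,235,246),30),at(t,cr(295,180,8,236,245),35),at(s,(351.5,274),30))
# tower edges orientation, tower top corners
for a in((73,268),(183,265),(178,383),(65,376)):print('tc',at(t,B(*a),137))
for a in((238,98),(285,67),(350,95),(306,129)):print('tc s',at(s,S(*a),137))
print('base',at(t,B(337,222),19))
E
```

```text
col [441.2 256.9 137. ] [441.6 258.8 137. ]
tow [428.1 342.9 137. ] [428.2 344.4 137. ]
nose [475.8 305.3  72. ] [475.6 308.5  72. ]
ring [465.8 382.7  26. ] [466.2 386.   26. ]
bc [355.4 385.   12. ]
bc [391.9 190.3  12. ]
bc [531.6 215.6  12. ]
bc [495.1 412.4  12. ]
bc scene [395.3 188.8  12. ]
bc scene [540.6 214.4  12. ]
mat [ 489.8 -169.7    4. ]
mat [ 530.8 -384.8    4. ]
mat [ 413.  -407.4    4. ]
mat [ 370.8 -192.4    4. ]
stop [ 434.3 -202.7   26. ]
seat [581.1   2.3  30. ] [580.4   2.   35. ] [581.3   4.8  30. ]
tc [445.  360.3 137. ]
tc [446.9 324.8 137. ]
tc [409.8 324.  137. ]
tc [410.9 360.6 137. ]
tc s [409.4 329.1 137. ]
tc s [412.  363.1 137. ]
tc s [447.5 359.1 137. ]
tc s [446.7 324.3 137. ]
base [475.7 306.1  19. ]
```

```bash
python3 -m jog '[[[0.025,0.03,0],[0,0,0.12],1],[[0.05,0.06,0],[0,0,0.24],1],[[0.075,0.09,0],[0,0,0.36],1],[[0.1,0.12,0],[0,0,0.48],1],[[0.125,0.15,0],[0,0,0.6],1]]' 60
python3 -m jog '[[[0.025,0.03,0],[0,0,0.12],1],[[0.05,0.06,0],[0,0,0.24],1],[[0.075,0.09,0],[0,0,0.36],1],[[0.1,0.12,0],[0,0,0.48],1],[[0.125,0.15,0],[0,0,0.6],1]]'
python3 -m jog '[[[0.005,0.04,0],[0,0,0.04],1],[[0.01,0.08,0],[0,0,0.076],1],[[0.015,0.12,0],[0,0,0.076],1],[[0.02,0.16,0],[0,0,0.076],1],[[0.02,0.2,0],[0,0,0.076],1]]'
python3 -m jog '[[[0.005,0.04,0],[0,0,0],1],[[0.01,0.08,0],[0,0,0],1],[[0.01,0.12,0],[0,0,0],1],[[0.01,0.16,0],[0,0,0],1],[[0.01,0.2,0],[0,0,0],1]]'
python3 -c "
from bench import r
print(r.sense()['joint_pos'])"
```

```text
time: 0.57
tool_pos: [300.0, -422.5, 238.9]
tcp_rot: [145.4, 90.0, 107.0]
ft_force: [0.4, -0.1, -0.8]
finger_gap: 85.4
time: 0.98
tool_pos: [425.1, -272.4, 239.2]
tcp_rot: [-79.0, 90.0, -83.0]
ft_force: [0.4, -1.1, -0.6]
finger_gap: 85.7
time: 1.4
tool_pos: [444.3, -72.2, 239.1]
tcp_rot: [45.2, 90.0, 45.2]
ft_force: [1.5, 0.5, 0.4]
finger_gap: 85.3
time: 1.82
tool_pos: [453.8, 127.9, 239.2]
tcp_rot: [-33.5, 90.0, -33.5]
ft_force: [0.6, -0.2, 0.0]
finger_gap: 85.0
[ 9.50482019e+00 -1.28532899e+01  1.04964656e+02 -2.56548923e-03
  8.78858809e+01  9.50307572e+00]
```

```bash
python3 -m jog '[[[-0.01,0.03,0.03],[0,0,0],1],[[-0.013,0.06,0.06],[0,0,0],1],[[-0.013,0.09,0.09],[0,0,0],1],[[-0.013,0.13,0.09],[0,0,0],1],[[-0.013,0.13,0.09],[0,0,0],1]]'
python3 - <<'E'
from h import *
import json
m=vision.camera_model('wrist');p=vision.snapshot('wrist');cv2.imwrite('pics/w1.png',p[:,:,::-1])
np.save('w1T.npy',m['world_to_cam']);print(r.sense()['tool_pos'])
for P in([441.5,257.8,137],[428.1,343.6,137],[475.7,306.5,72]):print(proj(m,P))
E
```

```text
time: 2.23
tool_pos: [441.1, 262.0, 331.7]
tcp_rot: [53.6, 89.7, 53.9]
ft_force: [0.4, 0.6, -1.0]
finger_gap: 85.5
[440.87263423 259.2973589  329.99939142]
[[322.81283876 215.7120097 ]]
[[308.40827178 122.4545636 ]]
[[353.98150457 157.76968475]]
```

View pics/w1.png

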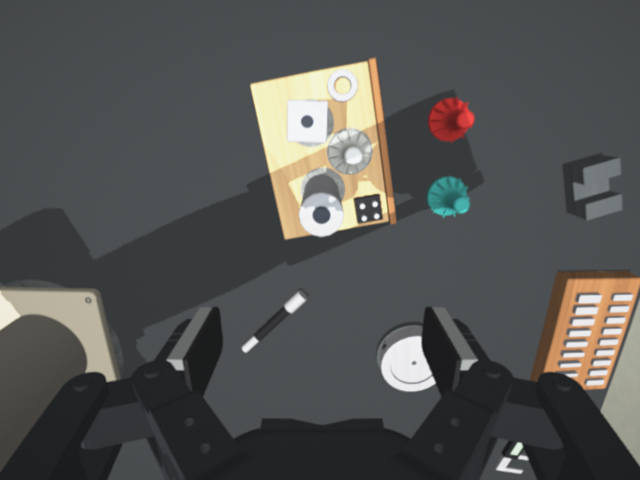

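The wrist view puts the column's top at (321,215), the tower's at (307,122) and the nose at (353,156). All three are within 2 px of where my positions predict. I'll zoom in for the tower's yaw.

Run:
```python
import cv2
t=cv2.imread('pics/w1.png')[90:250,270:400]
cv2.imwrite('pics/w1c.png',cv2.resize(t[:75],None,fx=6,fy=6,interpolation=cv2.INTER_CUBIC))
```

```text
(no output)
```

View pics/w1c.png

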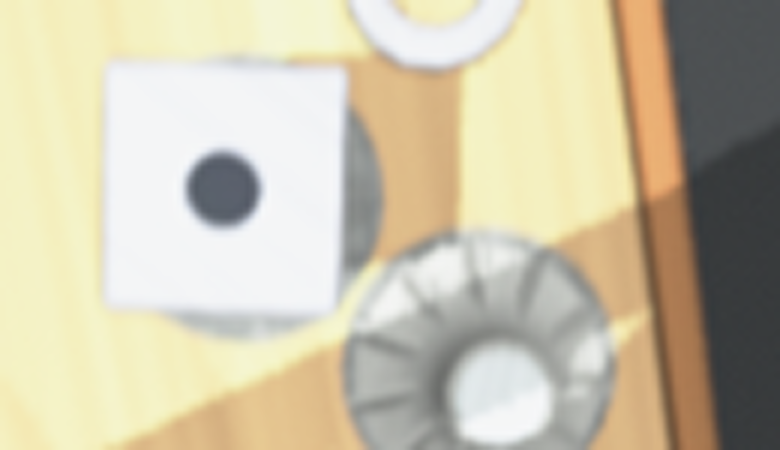

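Run:
```python
from h import *
np.set_printoptions(precision=1,suppress=True)
m=vision.camera_model('wrist');m['world_to_cam']=np.load('w1T.npy')
Q=[at(m,cr(270,90,6,*a),137) for a in((106,61),(347,68),(337,318),(105,307))]
for q in Q:print(q)
for i in range(4):
    d=Q[(i+1)%4]-Q[i];print(np.linalg.norm(d),np.degrees(np.arctan2(d[1],d[0])))
print(at(m,cr(270,90,6,223,189),137),at(m,(321,214.5),137),at(m,cr(270,90,6,501,392),72))
```

```text
[409.6 362.8 137. ]
[444.8 361.9 137. ]
[443.7 326.1 137. ]
[408.8 327.6 137. ]
35.23169756632081 -1.3725802868166523
35.80467023272673 -91.83554639572864
34.97006900978566 177.57695424187995
35.1623999729529 88.59189267175242
[426.6 344.8 137. ] [439.8 259.  137. ] [474.6 309.6  72. ]
```

```bash
python3 -m jog '[[[0,0,0],[0,0,0],1],[[0,0,0],[0,0,0],1]]'
```

```text
time: 2.45
tool_pos: [441.1, 255.2, 328.4]
tcp_rot: [-142.3, 89.9, -142.3]
ft_force: [0.1, 0.6, 0.2]
finger_gap: 85.3
```

```bash
python3 -m jog '[[[0,0.0025,-0.03],[0,0,0],1],[[0,0.0025,-0.07],[0,0,0],1],[[0,0.0025,-0.11],[0,0,0],1],[[0,0.0025,-0.14],[0,0,0],1],[[0,0.0025,-0.14],[0,0,0],1]]'
python3 - <<'E'
from h import *
cv2.imwrite('pics/w2.png',vision.snapshot('wrist')[:,:,::-1])
cv2.imwrite('pics/s2.png',vision.snapshot('scene')[:,:,::-1])
E
```

```text
time: 2.87
tool_pos: [437.2, 254.9, 181.1]
tcp_rot: [-154.4, 89.3, -154.5]
ft_force: [-1.1, 0.3, -1.0]
finger_gap: 85.2
```

View pics/w2.png

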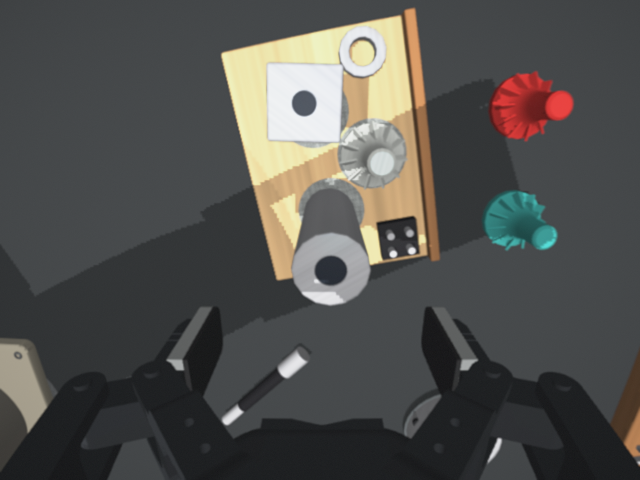

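View pics/s2.png

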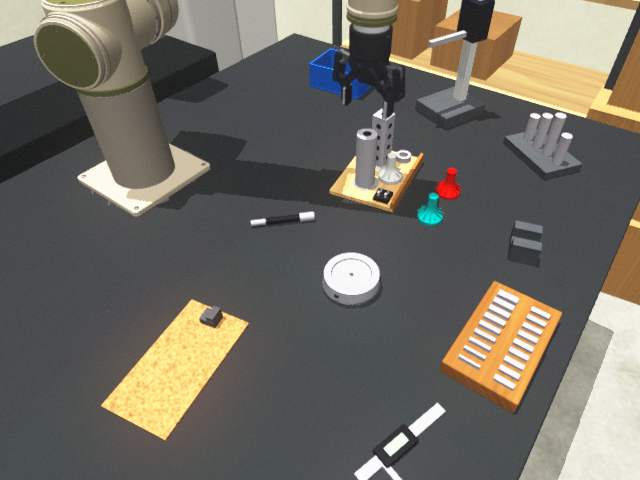

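```bash
python3 -m jog '[[[0,0,0],[0,0,0],1],[[0,0,0],[0,0,0],1]]'
python3 - <<'E'
from h import *
m=vision.camera_model('wrist');p=vision.snapshot('wrist');cv2.imwrite('pics/w3.png',p[180:400,220:430,::-1].repeat(3,0).repeat(3,1)[:600])
print(r.sense()['tool_pos'])
for P in([441,258.3,137],[427.5,344.2,137]):print((proj(m,P)-[220,180])*3)
E
```

```text
time: 3.13
tool_pos: [443.1, 258.7, 192.6]
tcp_rot: [24.3, 89.7, 24.3]
ft_force: [-0.4, 0.2, 1.1]
finger_gap: 85.8
[443.05907294 258.83172249 192.37829182]
[[298.97492699 269.7990697 ]]
[[ 219.20963338 -193.68604391]]
```

View pics/w3.png

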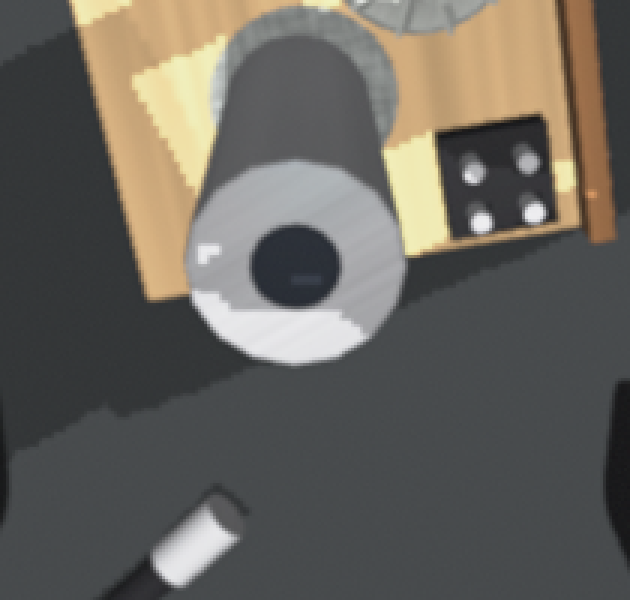

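The column's top centre is at (295,264) in the crop, about 1 mm from the prediction. I'm going down and gripping.

```bash
python3 -m jog '[[[0,0.001,-0.02],[0,0,0],1],[[0,0.001,-0.045],[0,0,0],1],[[0,0.001,-0.07],[0,0,0],1],[[0,0.001,-0.09],[0,0,0],1],[[0,0.001,-0.1],[0,0,0],1]]' 60
python3 -m jog '[[[0,0,0],[0,0,0],1],[[0,0,0],[0,0,0],1],[[0,0,0],[0,0,0],0.6],[[0,0,0],[0,0,0],0.4],[[0,0,0],[0,0,0],0.2]]'
python3 -m jog '[[[0,0,0],[0,0,0],0.0],[[0,0,0],[0,0,0],-0.2],[[0,0,0],[0,0,0],-0.4],[[0,0,0],[0,0,0],-0.6],[[0,0,0],[0,0,0],-1]]'
python3 -m jog '[[[0,0,0],[0,0,0],-1],[[0,0,0],[0,0,0],-1],[[0,0,0],[0,0,0],-1]]'
```

```text
time: 3.6
tool_pos: [441.0, 259.2, 88.2]
tcp_rot: [-154.5, 89.9, -154.5]
ft_force: [-0.0, -0.5, 0.3]
finger_gap: 85.7
time: 4.02
tool_pos: [442.4, 259.9, 90.9]
tcp_rot: [24.7, 89.8, 24.7]
ft_force: [-0.3, -0.8, -0.3]
finger_gap: 52.2
time: 4.43
tool_pos: [442.0, 259.8, 90.8]
tcp_rot: [31.8, 89.9, 31.8]
ft_force: [-3.2, -0.8, 7.2]
finger_gap: 42.9
time: 4.68
tool_pos: [442.0, 259.8, 90.8]
tcp_rot: [30.3, 89.9, 30.3]
ft_force: [-2.6, -0.8, 7.5]
finger_gap: 42.6
```

```bash
python3 -m jog '[[[0,0,0.005],[0,0,0],-1],[[0,0,0.015],[0,0,0],-1],[[0,0,0.03],[0,0,0],-1],[[0,0,0.05],[0,0,0],-1],[[0,0,0.075],[0,0,0],-1]]'
python3 -m jog '[[[0,0,0.025],[0,0,0],-1],[[0,0,0.05],[0,0,0],-1],[[0,0,0.07],[0,0,0],-1],[[0,0,0.08],[0,0,0],-1],[[0,0,0.08],[0,0,0],-1]]'
python3 - <<'E'
from h import *
cv2.imwrite('pics/s3.png',vision.snapshot('scene')[:,:,::-1])
E
```

```text
time: 5.1
tool_pos: [439.7, 258.6, 163.5]
tcp_rot: [-154.7, 89.8, -154.7]
ft_force: [-0.2, 0.4, -5.4]
finger_gap: 42.9
time: 5.52
tool_pos: [442.5, 259.9, 247.4]
tcp_rot: [24.5, 89.7, 24.5]
ft_force: [0.7, -0.1, -6.1]
finger_gap: 43.2
```

View pics/s3.png

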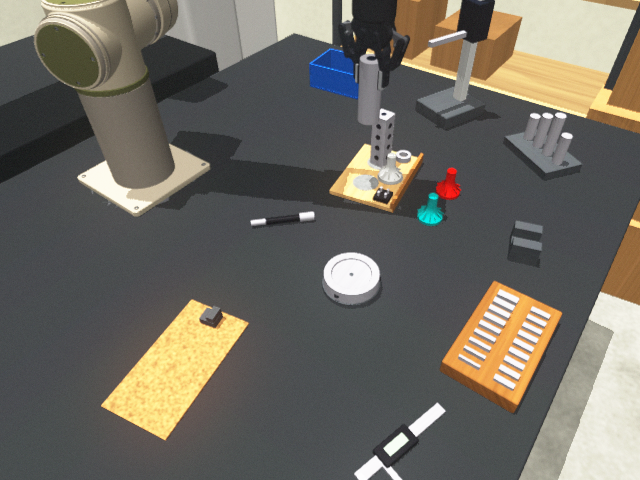

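```bash
python3 -m jog '[[[0,-0.01,0],[0,0,0],-1],[[0,-0.025,0],[0,0,0],-1],[[0,-0.045,0],[0,0,0],-1],[[0,-0.07,0],[0,0,0],-1],[[0,-0.1,0],[0,0,0],-1]]'
python3 -m jog '[[[0.002,-0.03,0],[0,0,0],-1],[[0.004,-0.06,0],[0,0,0],-1],[[0.006,-0.09,0],[0,0,0],-1],[[0.008,-0.12,0],[0,0,0],-1],[[0.010,-0.15,0],[0,0,0],-1]]'
python3 -m jog '[[[0.002,-0.03,0],[0,0,0],-1],[[0.004,-0.06,0],[0,0,0],-1],[[0.006,-0.09,0],[0,0,0],-1],[[0.008,-0.12,0],[0,0,0],-1],[[0.010,-0.15,0],[0,0,0],-1]]'
python3 -m jog '[[[0.001,-0.03,0],[0,0,0],-1],[[0.002,-0.06,0],[0,0,0],-1],[[0.003,-0.09,0],[0,0,0],-1],[[0.0035,-0.12,0],[0,0,0],-1],[[0.0035,-0.15,0],[0,0,0],-1]]'
python3 -m jog '[[[0,-0.03,0],[0,0,0],-1],[[0,-0.05,-0.005],[0,0,0],-1],[[0,-0.065,-0.02],[0,0,0],-1],[[0,-0.072,-0.045],[0,0,0],-1],[[0,-0.072,-0.075],[0,0,0],-1]]'
python3 -m jog '[[[0,0,-0.025],[0,0,0],-1],[[0,0,-0.045],[0,0,0],-1],[[0,0,-0.06],[0,0,0],-1],[[0,0,-0.07],[0,0,0],-1],[[0,0,-0.07],[0,0,0],-1]]'
python3 -m jog '[[[0,0,0],[0,0,0],-1],[[0,0,0],[0,0,0],-1]]'
python3 - <<'E'
from h import *
cv2.imwrite('pics/s4.png',vision.snapshot('scene')[:,:,::-1])
cv2.imwrite('pics/t4.png',vision.snapshot('top')[:,:,::-1])
E
```

```text
time: 5.98
tool_pos: [439.9, 158.4, 241.7]
tcp_rot: [-168.8, 89.8, -168.7]
ft_force: [1.7, 0.4, -5.6]
finger_gap: 42.5
time: 6.4
tool_pos: [449.8, 7.6, 241.9]
tcp_rot: [178.6, 89.8, 178.6]
ft_force: [0.9, 0.4, -5.5]
finger_gap: 42.7
time: 6.82
tool_pos: [459.7, -142.1, 241.8]
tcp_rot: [159.5, 89.8, 159.5]
ft_force: [0.8, -0.0, -5.1]
finger_gap: 42.9
time: 7.23
tool_pos: [463.1, -291.7, 241.5]
tcp_rot: [144.5, 89.8, 144.5]
ft_force: [0.2, 0.0, -5.6]
finger_gap: 43.2
time: 7.65
tool_pos: [463.8, -365.0, 167.9]
tcp_rot: [-93.1, 89.9, -93.2]
ft_force: [-0.1, 0.1, -6.2]
finger_gap: 42.9
time: 8.07
tool_pos: [462.0, -360.6, 94.4]
tcp_rot: [138.0, 89.5, 138.0]
ft_force: [-1.7, 0.9, -6.9]
finger_gap: 42.9
time: 8.23
tool_pos: [465.1, -363.1, 100.1]
tcp_rot: [-46.9, 89.9, -46.9]
ft_force: [1.1, -0.1, -5.3]
finger_gap: 42.7
```

View pics/s4.png

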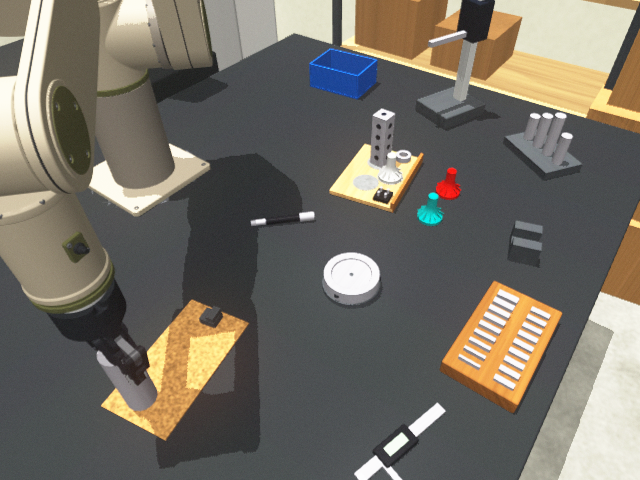

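View pics/t4.png

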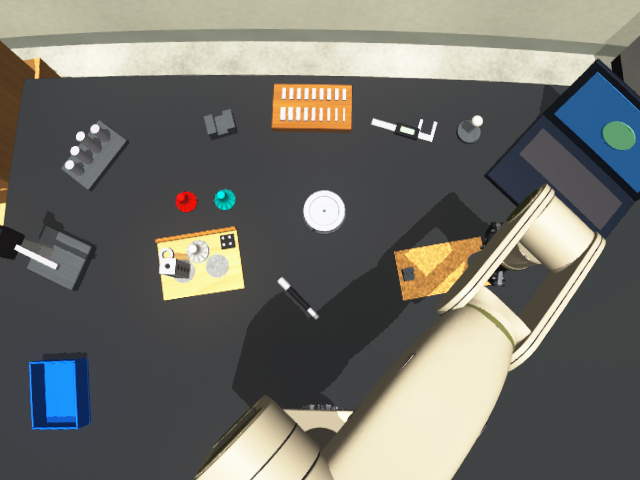

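The scene view shows the column hanging upright over the near end of the mat, with its foot near (142,408). Now I'm lowering it.

```bash
python3 -m jog '[[[0,0,-0.004],[0,0,0],-1],[[0,0,-0.008],[0,0,0],-1],[[0,0,-0.012],[0,0,0],-1],[[0,0,-0.015],[0,0,0],-1],[[0,0,-0.015],[0,0,0],-1]]'
python3 -m jog '[[[0,0,0],[0,0,0],-1],[[0,0,-0.001],[0,0,0],-1],[[0,0,-0.002],[0,0,0],-1],[[0,0,-0.002],[0,0,0],-1],[[0,0,-0.002],[0,0,0],-1]]'
python3 -m jog '[[[0,0,-0.0005],[0,0,0],-1],[[0,0,-0.001],[0,0,0],-1],[[0,0,-0.001],[0,0,0],-1]]'
```

```text
time: 8.75
tool_pos: [464.4, -362.2, 83.2]
tcp_rot: [135.7, 89.9, 135.7]
ft_force: [0.1, 0.5, -5.4]
finger_gap: 43.0
time: 9.17
tool_pos: [465.0, -362.9, 82.9]
tcp_rot: [-51.2, 90.0, -51.2]
ft_force: [-1.1, 1.4, -0.8]
finger_gap: 42.9
time: 9.42
tool_pos: [465.1, -363.1, 82.9]
tcp_rot: [-58.6, 89.9, -58.6]
ft_force: [-5.4, 2.2, 8.2]
finger_gap: 42.5
```

```bash
python3 -m jog '[[[0,0,0.001],[0,0,0],-1],[[0,0,0.001],[0,0,0],-1],[[0,0,0.001],[0,0,0],-0.1],[[0,0,0.001],[0,0,0],0.1],[[0,0,0.001],[0,0,0],0.3]]'
python3 -m jog '[[[0,0,0],[0,0,0],0.5],[[0,0,0],[0,0,0],0.7],[[0,0,0],[0,0,0],1],[[0,0,0],[0,0,0],1],[[0,0,0],[0,0,0],1]]'
python3 -m jog '[[[0,0,0.01],[0,0,0],1],[[0,0,0.03],[0,0,0],1],[[0,0,0.06],[0,0,0],1],[[0,0,0.1],[0,0,0],1],[[0,0,0.14],[0,0,0],1]]'
python3 - <<'E'
from h import *
cv2.imwrite('pics/s5.png',vision.snapshot('scene')[200:450,50:350,::-1].repeat(2,0).repeat(2,1))
E
```

```text
time: 9.83
tool_pos: [465.2, -362.8, 82.4]
tcp_rot: [-32.7, 89.9, -32.7]
ft_force: [-0.2, -0.2, -0.4]
finger_gap: 55.4
time: 10.25
tool_pos: [464.9, -362.6, 82.3]
tcp_rot: [-12.9, 90.0, -12.9]
ft_force: [-0.1, -0.5, -0.1]
finger_gap: 85.0
time: 10.67
tool_pos: [464.2, -362.0, 223.6]
tcp_rot: [136.2, 89.9, 136.2]
ft_force: [0.7, 0.0, 0.4]
finger_gap: 85.3
```

View pics/s5.png

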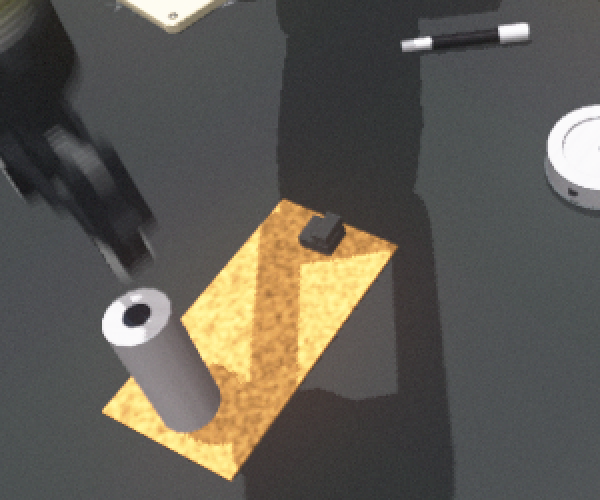

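The column stands upright on the mat with its foot at crop (188,415). Next I'm going back for the tower.

```bash
python3 -m jog '[[[0,0.02,0.005],[0,0,0],1],[[0,0.05,0.01],[0,0,0],1],[[0,0.085,0.015],[0,0,0],1],[[0,0.12,0.017],[0,0,0],1],[[0,0.16,0.017],[0,0,0],1]]'
python3 -m jog '[[[0,0.04,0],[0,0,0],1],[[0,0.08,0],[0,0,0],1],[[0,0.12,0],[0,0,0],1],[[0,0.16,0],[0,0,0],1],[[0,0.2,0],[0,0,0],1]]'
python3 -m jog '[[[-0.005,0.04,0],[0,0,-0.01],1],[[-0.01,0.08,0],[0,0,-0.02],1],[[-0.02,0.12,0],[0,0,-0.03],1],[[-0.03,0.16,0],[0,0,-0.03],1],[[-0.037,0.20,0],[0,0,-0.03],1]]'
python3 -m jog '[[[0,0.035,0],[0,0,0],1],[[0,0.065,0],[0,0,0],1],[[0,0.09,0],[0,0,0],1],[[0,0.11,0],[0,0,0],1],[[0,0.12,0],[0,0,0],1]]'
python3 -m jog '[[[0,0.015,-0.01],[0,0,0],1],[[0,0.022,-0.03],[0,0,0],1],[[0,0.027,-0.05],[0,0,0],1],[[0,0.027,-0.05],[0,0,0],1],[[0,0.027,-0.05],[0,0,0],1]]'
python3 - <<'E'
from h import *
m=vision.camera_model('wrist');p=vision.snapshot('wrist');cv2.imwrite('pics/w6.png',p[180:380,220:430,::-1].repeat(3,0).repeat(3,1))
print(r.sense()['tool_pos'])
print((proj(m,[427.5,344.2,137])-[220,180])*3)
E
```

```text
time: 11.13
tool_pos: [464.9, -202.1, 240.8]
tcp_rot: [-33.2, 89.9, -33.3]
ft_force: [0.5, 0.1, -0.1]
finger_gap: 85.5
time: 11.55
tool_pos: [464.6, -0.8, 240.2]
tcp_rot: [-4.8, 89.9, -4.9]
ft_force: [0.6, 0.2, 0.9]
finger_gap: 85.0
time: 11.97
tool_pos: [426.9, 199.3, 240.3]
tcp_rot: [21.0, 89.9, 19.3]
ft_force: [0.7, 0.4, -0.4]
finger_gap: 85.3
time: 12.38
tool_pos: [427.4, 319.7, 239.9]
tcp_rot: [63.6, 89.9, 62.0]
ft_force: [-0.2, 0.7, -0.1]
finger_gap: 85.4
time: 12.8
tool_pos: [427.2, 343.4, 188.5]
tcp_rot: [-138.9, 89.8, -140.6]
ft_force: [-0.4, 0.2, 0.6]
finger_gap: 84.8
[427.98454179 343.78854877 189.96469916]
[[313.77987289 271.44672238]]
```

View pics/w6.png

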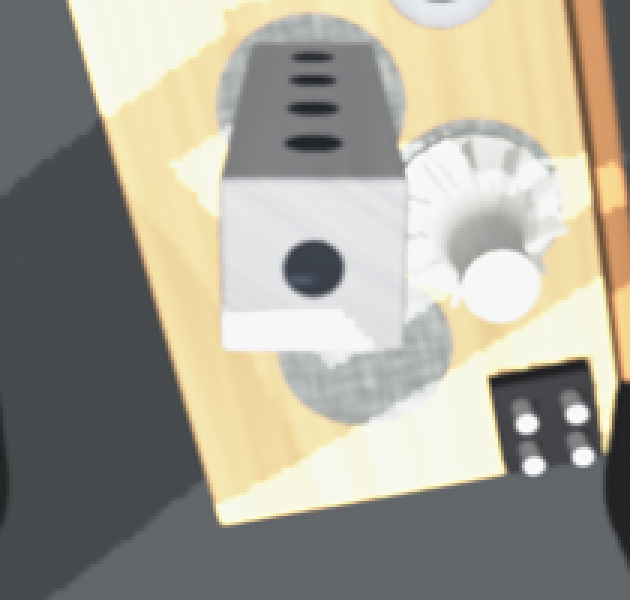

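The tower's top is at crop (314,267) and its edges are square to the jaws, with prediction and picture within 1 mm. I'm descending, gripping and lifting.

```bash
python3 -m jog '[[[0,0.0005,-0.02],[0,0,0],1],[[0,0.0005,-0.045],[0,0,0],1],[[0,0.0005,-0.07],[0,0,0],1],[[0,0.0005,-0.09],[0,0,0],1],[[0,0.0005,-0.1],[0,0,0],1]]' 60
python3 -m jog '[[[0,0,0],[0,0,0],1],[[0,0,0],[0,0,0],1],[[0,0,0],[0,0,0],0.6],[[0,0,0],[0,0,0],0.4],[[0,0,0],[0,0,0],0.2]]'
python3 -m jog '[[[0,0,0],[0,0,0],0.0],[[0,0,0],[0,0,0],-0.2],[[0,0,0],[0,0,0],-0.4],[[0,0,0],[0,0,0],-0.6],[[0,0,0],[0,0,0],-1]]'
python3 -m jog '[[[0,0,0],[0,0,0],-1],[[0,0,0],[0,0,0],-1],[[0,0,0],[0,0,0],-1]]'
python3 -m jog '[[[0,0,0.005],[0,0,0],-1],[[0,0,0.015],[0,0,0],-1],[[0,0,0.03],[0,0,0],-1],[[0,0,0.05],[0,0,0],-1],[[0,0,0.075],[0,0,0],-1]]'
python3 -m jog '[[[0,0,0.025],[0,0,0],-1],[[0,0,0.05],[0,0,0],-1],[[0,0,0.07],[0,0,0],-1],[[0,0,0.08],[0,0,0],-1],[[0,0,0.08],[0,0,0],-1]]'
python3 - <<'E'
from h import *
cv2.imwrite('pics/s7.png',vision.snapshot('scene')[:,:,::-1])
E
```

```text
time: 13.27
tool_pos: [427.8, 344.0, 88.4]
tcp_rot: [-135.9, 89.9, -137.7]
ft_force: [0.0, -0.1, -1.1]
finger_gap: 85.3
time: 13.68
tool_pos: [428.9, 345.5, 91.1]
tcp_rot: [35.5, 89.8, 33.8]
ft_force: [-0.1, -0.3, -0.4]
finger_gap: 52.0
time: 14.1
tool_pos: [428.3, 345.2, 90.2]
tcp_rot: [33.6, 89.9, 31.9]
ft_force: [-0.6, -0.7, 6.2]
finger_gap: 35.7
time: 14.35
tool_pos: [428.3, 345.2, 90.2]
tcp_rot: [36.2, 89.9, 34.5]
ft_force: [-0.8, -0.4, 6.0]
finger_gap: 35.7
time: 14.77
tool_pos: [426.3, 343.9, 163.2]
tcp_rot: [-144.8, 89.7, -146.6]
ft_force: [0.3, -0.9, -5.1]
finger_gap: 35.6
time: 15.18
tool_pos: [428.9, 345.6, 247.4]
tcp_rot: [35.1, 89.7, 33.4]
ft_force: [0.1, -0.2, -4.7]
finger_gap: 35.4
```

View pics/s7.png

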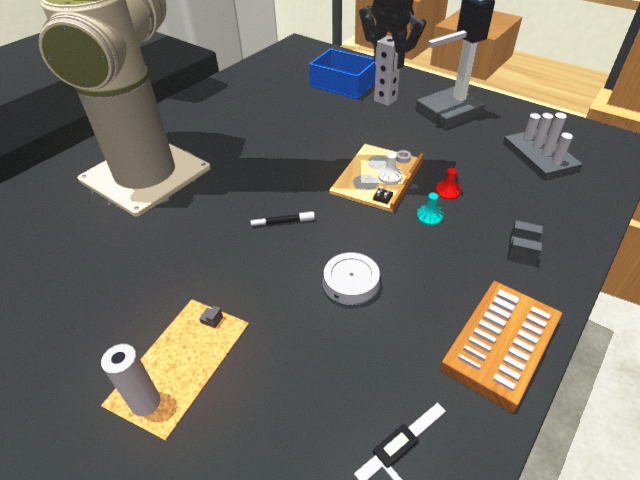

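```bash
python3 -m jog '[[[0,-0.01,0],[0,0,0],-1],[[0,-0.025,0],[0,0,0],-1],[[0,-0.045,0],[0,0,0],-1],[[0,-0.07,0],[0,0,0],-1],[[0,-0.1,0],[0,0,0],-1]]'
python3 -m jog '[[[0.002,-0.03,0],[0,0,0],-1],[[0.004,-0.06,0],[0,0,0],-1],[[0.006,-0.09,0],[0,0,0],-1],[[0.008,-0.12,0],[0,0,0],-1],[[0.010,-0.15,0],[0,0,0],-1]]'
python3 -m jog '[[[0.002,-0.03,0],[0,0,0],-1],[[0.004,-0.06,0],[0,0,0],-1],[[0.006,-0.09,0],[0,0,0],-1],[[0.008,-0.12,0],[0,0,0],-1],[[0.010,-0.15,0],[0,0,0],-1]]'
python3 -m jog '[[[0.001,-0.03,0],[0,0,0],-1],[[0.002,-0.06,0],[0,0,0],-1],[[0.002,-0.09,0],[0,0,0],-1],[[0.002,-0.12,0],[0,0,0],-1],[[0.002,-0.15,0],[0,0,0],-1]]'
python3 -m jog '[[[0,-0.03,0],[0,0,0],-1],[[0,-0.052,0],[0,0,0],-1],[[0,-0.07,0],[0,0,0],-1],[[0,-0.079,-0.015],[0,0,0],-1],[[0,-0.079,-0.04],[0,0,0],-1]]'
python3 -m jog '[[[0,0,-0.03],[0,0,0],-1],[[0,0,-0.06],[0,0,0],-1],[[0,0,-0.085],[0,0,0],-1],[[0,0,-0.1],[0,0,0],-1],[[0,0,-0.105],[0,0,0],-1]]'
python3 -m jog '[[[0,0,0],[0,0,0],-1],[[0,0,0],[0,0,0],-1],[[0,0,0],[0,0,0],-1]]'
python3 - <<'E'
from h import *
cv2.imwrite('pics/s8.png',vision.snapshot('scene')[200:450,50:350,::-1].repeat(2,0).repeat(2,1))
E
```

```text
time: 15.65
tool_pos: [426.6, 243.0, 242.1]
tcp_rot: [-152.6, 89.8, -154.2]
ft_force: [0.2, -0.7, -5.5]
finger_gap: 35.4
time: 16.07
tool_pos: [436.3, 92.3, 242.4]
tcp_rot: [-162.8, 89.8, -164.5]
ft_force: [0.9, -0.3, -4.7]
finger_gap: 35.8
time: 16.48
tool_pos: [446.0, -57.3, 242.5]
tcp_rot: [176.7, 89.8, 174.9]
ft_force: [0.9, 1.3, -5.6]
finger_gap: 35.3
time: 16.9
tool_pos: [447.7, -206.9, 242.4]
tcp_rot: [158.0, 89.8, 156.3]
ft_force: [1.0, -0.0, -5.8]
finger_gap: 35.3
time: 17.32
tool_pos: [449.2, -287.7, 205.4]
tcp_rot: [-54.2, 89.8, -56.0]
ft_force: [-0.3, -0.3, -5.8]
finger_gap: 35.6
time: 17.73
tool_pos: [445.5, -282.3, 93.9]
tcp_rot: [146.3, 89.5, 144.5]
ft_force: [-0.2, 0.4, -5.6]
finger_gap: 35.5
time: 17.98
tool_pos: [450.4, -284.9, 100.8]
tcp_rot: [-38.2, 89.9, -39.9]
ft_force: [-0.1, 0.2, -4.9]
finger_gap: 35.6
```

View pics/s8.png

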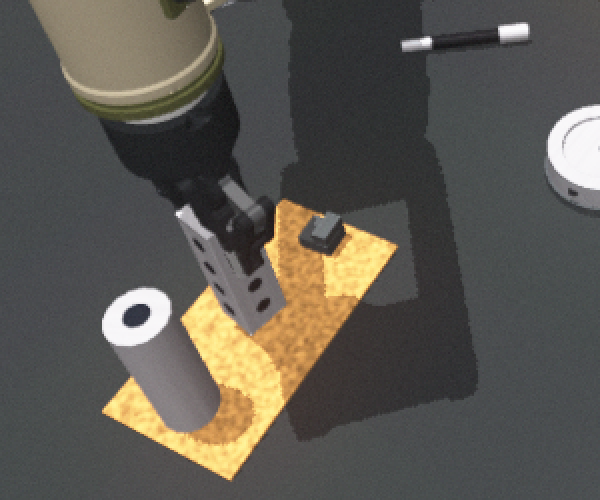

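The tower hangs upright between the column and the stop block, with clear space on both sides. Now I'm lowering and releasing it.

```bash
python3 -m jog '[[[0,0,-0.004],[0,0,0],-1],[[0,0,-0.008],[0,0,0],-1],[[0,0,-0.012],[0,0,0],-1],[[0,0,-0.015],[0,0,0],-1],[[0,0,-0.015],[0,0,0],-1]]'
python3 -m jog '[[[0,0,0],[0,0,0],-1],[[0,0,-0.001],[0,0,0],-1],[[0,0,-0.002],[0,0,0],-1],[[0,0,-0.002],[0,0,0],-1],[[0,0,-0.002],[0,0,0],-1]]'
```

```text
time: 18.45
tool_pos: [449.2, -283.6, 83.1]
tcp_rot: [144.2, 89.9, 142.5]
ft_force: [-0.7, 0.5, -5.6]
finger_gap: 35.3
time: 18.87
tool_pos: [449.9, -284.2, 82.4]
tcp_rot: [-46.3, 90.0, -48.0]
ft_force: [-0.5, -0.6, -5.6]
finger_gap: 35.6
```

```bash
python3 -m jog '[[[0,0,-0.0005],[0,0,0],-1],[[0,0,-0.001],[0,0,0],-1],[[0,0,-0.0012],[0,0,0],-1],[[0,0,-0.0012],[0,0,0],-1]]'
```

```text
time: 19.2
tool_pos: [450.0, -284.3, 82.2]
tcp_rot: [-53.0, 90.0, -54.7]
ft_force: [-5.1, 2.8, 5.8]
finger_gap: 35.4
```

```bash
python3 -m jog '[[[0,0,0.0007],[0,0,0],-1],[[0,0,0.0007],[0,0,0],-1],[[0,0,0.0007],[0,0,0],-0.2],[[0,0,0.0007],[0,0,0],0.1],[[0,0,0.0007],[0,0,0],0.3]]'
python3 -m jog '[[[0,0,0],[0,0,0],0.5],[[0,0,0],[0,0,0],0.7],[[0,0,0],[0,0,0],1],[[0,0,0],[0,0,0],1],[[0,0,0],[0,0,0],1]]'
python3 -m jog '[[[0,0,0.01],[0,0,0],1],[[0,0,0.03],[0,0,0],1],[[0,0,0.06],[0,0,0],1],[[0,0,0.1],[0,0,0],1],[[0,0,0.14],[0,0,0],1]]'
python3 -m jog '[[[0,0.03,0.02],[0,0,0.01],1],[[0,0.06,0.02],[0,0,0.02],1],[[0,0.1,0.02],[0,0,0.03],1],[[0,0.14,0.02],[0,0,0.03],1],[[0,0.18,0.02],[0,0,0.03],1]]'
python3 - <<'E'
from h import *
cv2.imwrite('pics/s9.png',vision.snapshot('scene')[200:450,50:350,::-1].repeat(2,0).repeat(2,1))
t=vision.snapshot('top')
cv2.imwrite('pics/t9.png',t[:,:,::-1])
E
```

```text
time: 19.62
tool_pos: [450.4, -284.5, 82.2]
tcp_rot: [-33.1, 89.9, -34.8]
ft_force: [0.2, 0.6, 0.1]
finger_gap: 55.2
time: 20.03
tool_pos: [449.9, -284.1, 81.8]
tcp_rot: [-35.0, 90.0, -36.7]
ft_force: [-0.6, 1.2, 1.0]
finger_gap: 85.5
time: 20.45
tool_pos: [449.1, -283.5, 223.2]
tcp_rot: [142.1, 89.9, 140.4]
ft_force: [0.9, -0.5, -0.0]
finger_gap: 85.3
time: 20.87
tool_pos: [449.6, -102.8, 243.0]
tcp_rot: [-15.4, 89.9, -15.4]
ft_force: [0.5, 0.2, -0.1]
finger_gap: 85.5
```

View pics/s9.png

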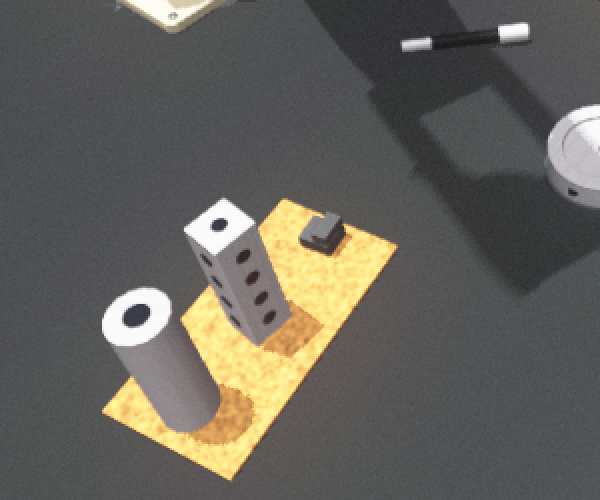

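View pics/t9.png

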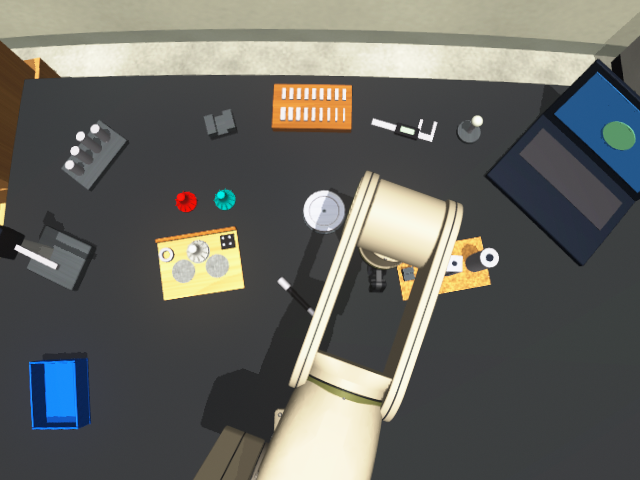

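Both pieces stand released on the mat: in the scene crop the column is near (165,360) and the tower near (240,270). The stop block hasn't moved. The impeller is next.

```bash
python3 -m jog '[[[0.005,0.04,0],[0,0,0],1],[[0.01,0.08,0],[0,0,0],1],[[0.015,0.12,0],[0,0,0],1],[[0.02,0.16,0],[0,0,0],1],[[0.025,0.2,0],[0,0,0],1]]'
python3 -m jog '[[[0,0.04,0],[0,0,0],1],[[0,0.08,0],[0,0,0],1],[[0,0.115,0],[0,0,0],1],[[0,0.145,0],[0,0,0],1],[[0,0.17,0],[0,0,0],1]]'
python3 -m jog '[[[0,0.02,-0.015],[0,0,0],1],[[0,0.033,-0.04],[0,0,0],1],[[0,0.04,-0.065],[0,0,0],1],[[0,0.041,-0.085],[0,0,0],1],[[0,0.041,-0.09],[0,0,0],1]]'
python3 -m jog '[[[0,0,0],[0,0,0],1],[[0,0,0],[0,0,0],1],[[0,0,0],[0,0,0],1]]'
python3 - <<'E'
from h import *
m=vision.camera_model('wrist');p=vision.snapshot('wrist');cv2.imwrite('pics/w10.png',p[180:380,220:430,::-1].repeat(3,0).repeat(3,1))
print(r.sense()['tool_pos'])
print((proj(m,[475.2,307.5,72])-[220,180])*3)
E
```

```text
time: 21.38
tool_pos: [475.0, 97.4, 242.8]
tcp_rot: [-2.8, 89.9, -2.9]
ft_force: [1.0, -0.8, 0.2]
finger_gap: 85.4
time: 21.8
tool_pos: [474.6, 268.0, 242.5]
tcp_rot: [37.8, 90.0, 37.9]
ft_force: [0.6, 0.8, 0.3]
finger_gap: 85.6
time: 22.22
tool_pos: [472.9, 306.2, 148.1]
tcp_rot: [-151.3, 89.7, -151.2]
ft_force: [-0.7, -0.6, -1.4]
finger_gap: 85.5
time: 22.47
tool_pos: [476.1, 307.0, 154.0]
tcp_rot: [26.5, 89.8, 26.5]
ft_force: [-0.6, 0.2, 0.1]
finger_gap: 85.4
[476.18249339 307.07278839 154.1138953 ]
[[305.43672838 216.87697507]]
```

View pics/w10.png

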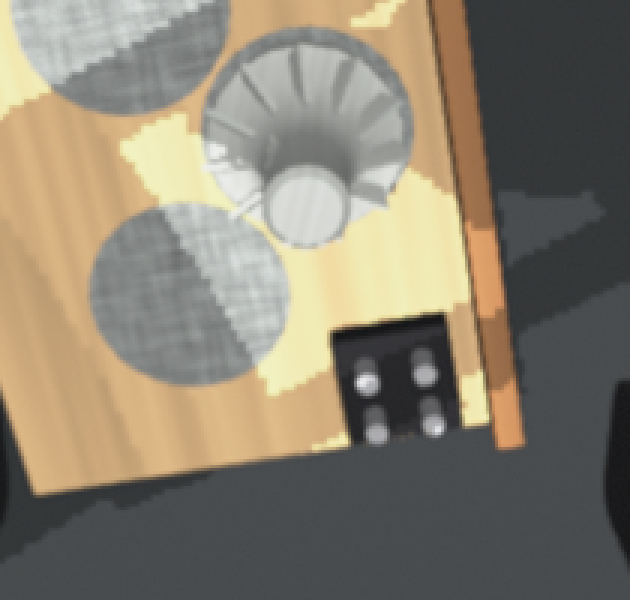

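The nose is at crop (306,206) against a prediction of (305,217). That puts the impeller about 2.5 mm further in +y, so I'm correcting before gripping.

```bash
python3 -m jog '[[[0,0.0025,-0.02],[0,0,0],1],[[0,0.0025,-0.045],[0,0,0],1],[[0,0.0025,-0.07],[0,0,0],1],[[0,0.0025,-0.09],[0,0,0],1],[[0,0.0025,-0.1],[0,0,0],1]]' 40
python3 -m jog '[[[0,0,0],[0,0,0],0.6],[[0,0,0],[0,0,0],0.4],[[0,0,0],[0,0,0],0.2],[[0,0,0],[0,0,0],0],[[0,0,0],[0,0,0],-0.2]]'
python3 -m jog '[[[0,0,0],[0,0,0],-0.4],[[0,0,0],[0,0,0],-0.5],[[0,0,0],[0,0,0],-0.6],[[0,0,0],[0,0,0],-0.8],[[0,0,0],[0,0,0],-1]]'
python3 -m jog '[[[0,0,0],[0,0,0],-1],[[0,0,0],[0,0,0],-1],[[0,0,0],[0,0,0],-1]]'
python3 -m jog '[[[0,0,0.005],[0,0,0],-1],[[0,0,0.015],[0,0,0],-1],[[0,0,0.03],[0,0,0],-1],[[0,0,0.05],[0,0,0],-1],[[0,0,0.07],[0,0,0],-1]]'
python3 -m jog '[[[0,0,0.015],[0,0,0],-1],[[0,0,0.025],[0,0,0],-1],[[0,0,0.03],[0,0,0],-1],[[0,0,0.03],[0,0,0],-1]]'
python3 - <<'E'
from h import *
cv2.imwrite('pics/s11.png',vision.snapshot('scene')[50:250,280:520,::-1].repeat(3,0).repeat(3,1))
E
```

```text
time: 22.93
tool_pos: [474.3, 308.8, 50.4]
tcp_rot: [-152.9, 89.9, -152.9]
ft_force: [-0.3, -0.2, -0.2]
finger_gap: 85.0
time: 23.35
tool_pos: [476.0, 310.0, 53.5]
tcp_rot: [28.1, 89.8, 28.1]
ft_force: [-1.0, 1.0, 0.4]
finger_gap: 34.6
time: 23.77
tool_pos: [475.9, 309.7, 52.8]
tcp_rot: [22.9, 89.9, 22.9]
ft_force: [3.9, 0.4, 4.4]
finger_gap: 18.4
time: 24.02
tool_pos: [475.9, 309.7, 52.8]
tcp_rot: [22.2, 89.9, 22.2]
ft_force: [3.0, 0.1, 6.4]
finger_gap: 18.6
time: 24.43
tool_pos: [473.4, 308.8, 121.7]
tcp_rot: [-156.2, 89.8, -156.2]
ft_force: [0.2, 0.5, -3.2]
finger_gap: 18.6
time: 24.77
tool_pos: [475.1, 309.6, 152.8]
tcp_rot: [32.2, 89.9, 32.2]
ft_force: [0.4, -0.4, -2.4]
finger_gap: 18.5
```

View pics/s11.png

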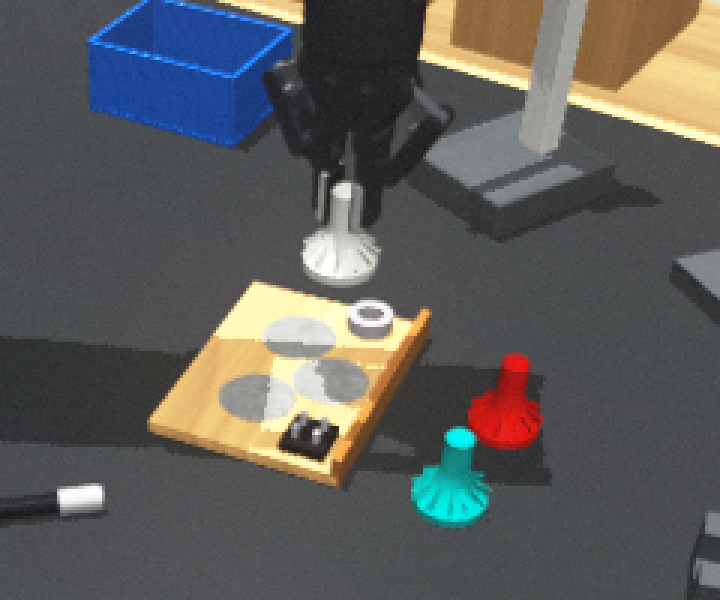

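```bash
python3 -m jog '[[[0.003,-0.01,0],[0,0,0],-1],[[0.009,-0.025,0],[0,0,0],-1],[[0.017,-0.05,0],[0,0,0],-1],[[0.027,-0.075,0],[0,0,0],-1],[[0.037,-0.105,0],[0,0,0],-1]]'
python3 -m jog '[[[0.01,-0.03,0],[0,0,0],-1],[[0.021,-0.06,0],[0,0,0],-1],[[0.031,-0.09,0],[0,0,0],-1],[[0.042,-0.12,0],[0,0,0],-1],[[0.051,-0.145,0],[0,0,0],-1]]'
python3 -m jog '[[[0.007,-0.02,0],[0,0,0],-1],[[0.013,-0.037,0],[0,0,0],-1],[[0.017,-0.049,0],[0,0,0],-1],[[0.018,-0.055,0],[0,0,0],-1],[[0.018,-0.055,0],[0,0,0],-1]]'
python3 -m jog '[[[0,0,0],[0,0,0],-1],[[0,0,0],[0,0,0],-1],[[0,0,-0.01],[0,0,0],-1],[[0,0,-0.02],[0,0,0],-1],[[0,0,-0.02],[0,0,0],-1]]'
python3 - <<'E'
from h import *
m=vision.camera_model('wrist');p=vision.snapshot('wrist');cv2.imwrite('pics/w12.png',p[:,:,::-1])
print(r.sense()['tool_pos'],proj(m,[581.2,4,35]),[proj(m,[581.2+50*np.cos(a),4.5+50*np.sin(a),35])[0].round() for a in(0,1.57,3.14,4.71)])
cv2.imwrite('pics/s12.png',vision.snapshot('scene')[180:330,270:470,::-1].repeat(4,0).repeat(4,1))
cv2.imwrite('pics/t12.png',vision.snapshot('top')[150:270,250:410,::-1].repeat(5,0).repeat(5,1))
E
```

```text
time: 25.23
tool_pos: [511.1, 203.1, 150.1]
tcp_rot: [-166.3, 89.8, -166.2]
ft_force: [0.8, 0.0, -1.5]
finger_gap: 18.8
time: 25.65
tool_pos: [562.3, 56.4, 150.2]
tcp_rot: [-164.5, 89.9, -164.5]
ft_force: [-0.6, 0.5, -1.5]
finger_gap: 18.3
time: 26.07
tool_pos: [580.3, 3.1, 150.8]
tcp_rot: [-175.2, 89.9, -175.3]
ft_force: [-0.0, 0.5, -2.6]
finger_gap: 18.9
time: 26.48
tool_pos: [578.9, 5.2, 128.5]
tcp_rot: [174.7, 89.7, 174.8]
ft_force: [-0.8, -0.9, -3.0]
finger_gap: 18.4
[579.13626986   5.08432501 129.32811691] [[327.45488298 248.6540998 ]] [array([400., 248.]), array([328., 175.]), array([255., 248.]), array([327., 312.])]
```

View pics/w12.png

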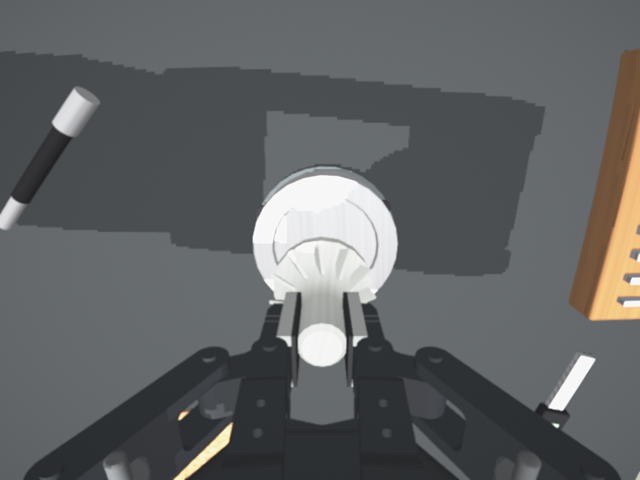

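View pics/s12.png

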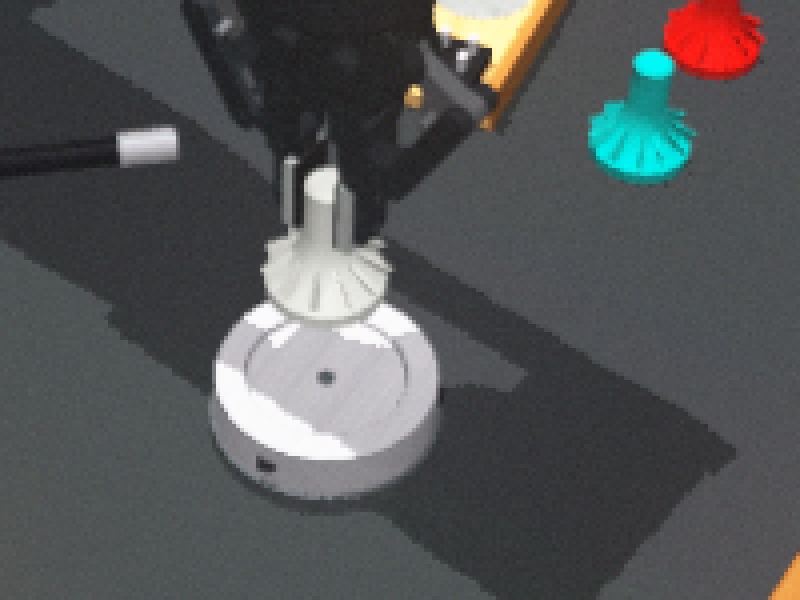

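View pics/t12.png

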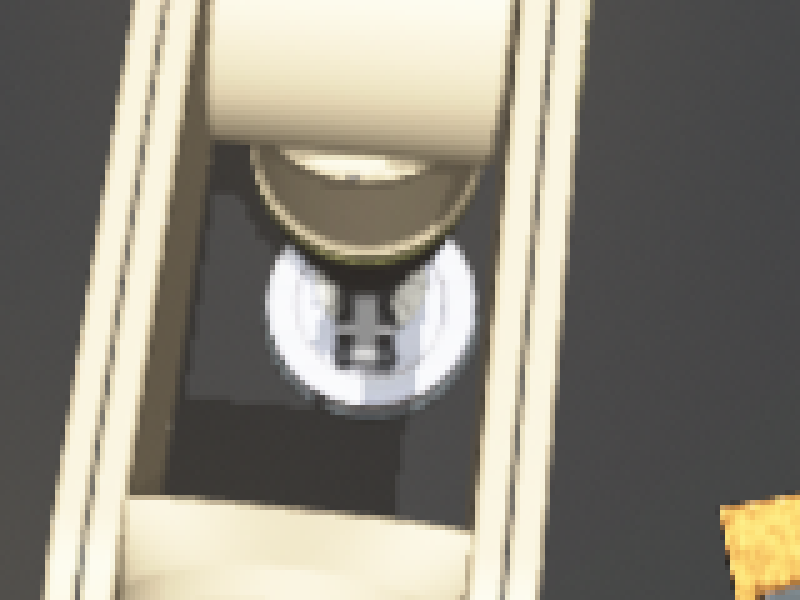

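The seat rim spans columns 253–397 and rows about 175–308 in the wrist view, within about 2 px of the model, with the impeller above it. I'm lowering it into the cup.

```bash
python3 -m jog '[[[0,0,-0.012],[0,0,0],-1],[[0,0,-0.028],[0,0,0],-1],[[0,0,-0.042],[0,0,0],-1],[[0,0,-0.052],[0,0,0],-1],[[0,0,-0.057],[0,0,0],-1]]'
python3 -m jog '[[[0,0,0],[0,0,0],-1],[[0,0,0],[0,0,0],-1],[[0,0,-0.002],[0,0,0],-1],[[0,0,-0.004],[0,0,0],-1],[[0,0,-0.004],[0,0,0],-1]]'
python3 -m jog '[[[0,0,0],[0,0,0],-1],[[0,0,-0.0005],[0,0,0],-1],[[0,0,-0.001],[0,0,0],-1],[[0,0,-0.001],[0,0,0],-1]]'
```

```text
time: 27.05
tool_pos: [579.7, 4.5, 72.6]
tcp_rot: [175.3, 89.9, 175.3]
ft_force: [-0.7, -0.0, -2.5]
finger_gap: 18.8
time: 27.47
tool_pos: [581.2, 4.4, 71.1]
tcp_rot: [-5.3, 90.0, -5.3]
ft_force: [-0.4, -1.0, -1.6]
finger_gap: 18.3
time: 27.8
tool_pos: [581.2, 4.3, 70.8]
tcp_rot: [-8.4, 90.0, -8.4]
ft_force: [-3.3, 0.5, 5.9]
finger_gap: 18.5
```

```bash
python3 -m jog '[[[0,0,0.0005],[0,0,0],-1],[[0,0,0.0005],[0,0,0],-0.7],[[0,0,0.0005],[0,0,0],-0.5],[[0,0,0.0005],[0,0,0],-0.3],[[0,0,0.0005],[0,0,0],-0.1]]'
python3 -m jog '[[[0,0,0],[0,0,0],0.2],[[0,0,0],[0,0,0],0.5],[[0,0,0],[0,0,0],0.8],[[0,0,0],[0,0,0],1],[[0,0,0],[0,0,0],1]]'
python3 -m jog '[[[0,0,0.01],[0,0,0],1],[[0,0,0.03],[0,0,0],1],[[0,0,0.06],[0,0,0],1],[[0,0,0.1],[0,0,0],1],[[0,0,0.14],[0,0,0],1]]'
python3 -m jog '[[[0,-0.03,0.03],[0,0,0],1],[[0,-0.06,0.03],[0,0,0],1],[[0,-0.1,0.03],[0,0,0],1],[[0,-0.13,0.03],[0,0,0],1],[[0,-0.13,0.03],[0,0,0],1]]'
python3 - <<'E'
from h import *
cv2.imwrite('pics/s13.png',vision.snapshot('scene')[180:330,270:470,::-1].repeat(4,0).repeat(4,1))
t=vision.snapshot('top');cv2.imwrite('pics/t13.png',t[:,:,::-1])
m=vision.camera_model('wrist');p=vision.snapshot('wrist');cv2.imwrite('pics/w13.png',p[:,:,::-1])
m=vision.camera_model('scene');print((proj(m,[[581.2,4.5,30],[581.2,4.5,90]])-[270,180])*4)
E
```

```text
time: 28.22
tool_pos: [580.9, 4.4, 70.2]
tcp_rot: [12.4, 90.0, 12.4]
ft_force: [0.4, 1.3, 0.0]
finger_gap: 38.0
time: 28.63
tool_pos: [580.9, 4.3, 70.3]
tcp_rot: [-16.1, 90.0, -16.1]
ft_force: [0.0, -0.4, -0.3]
finger_gap: 85.6
time: 29.05
tool_pos: [579.9, 4.5, 211.6]
tcp_rot: [175.4, 89.9, 175.4]
ft_force: [1.4, -0.1, -0.6]
finger_gap: 85.3
time: 29.47
tool_pos: [580.5, -131.0, 241.5]
tcp_rot: [-67.9, 89.8, -68.2]
ft_force: [-0.6, 0.6, 0.2]
finger_gap: 85.8
[[325.47774096 376.38981463]
 [328.44455486 282.67957952]]
```

View pics/s13.png

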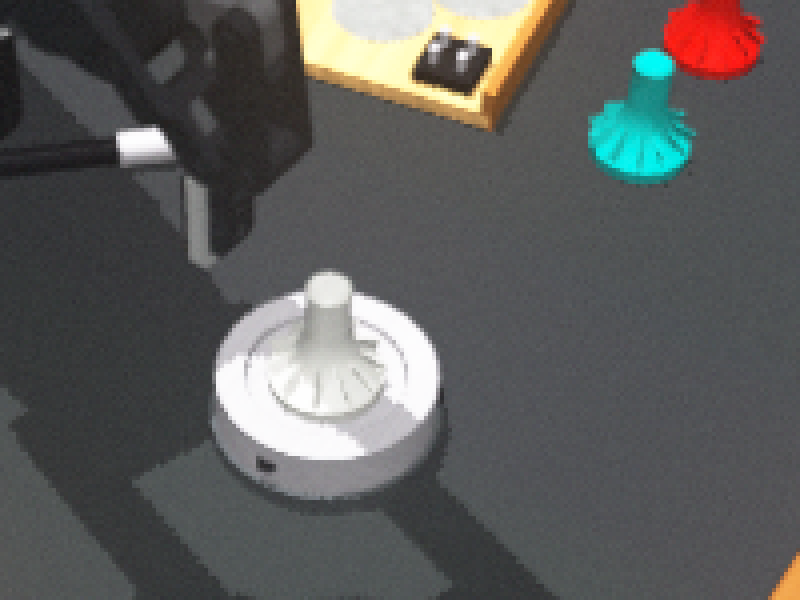

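View pics/t13.png

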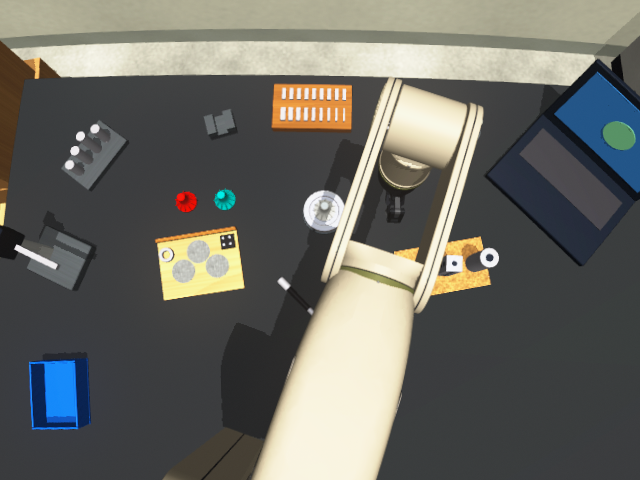

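View pics/w13.png

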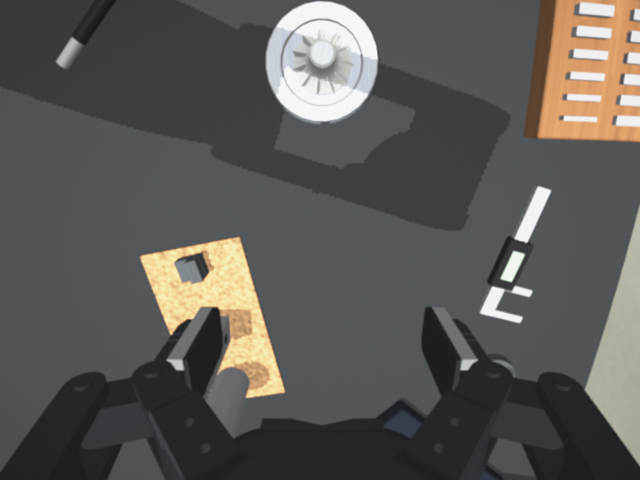

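The impeller sits upright in the middle of the cup: the scene crop shows its nose at (328,285) and back plate around (326,385), as predicted. The tower goes back next.

```bash
python3 -m jog '[[[-0.025,-0.03,0],[0,0,-0.01],1],[[-0.05,-0.06,0],[0,0,-0.02],1],[[-0.075,-0.09,0],[0,0,-0.03],1],[[-0.1,-0.12,0],[0,0,-0.03],1],[[-0.118,-0.142,0],[0,0,-0.03],1]]'
python3 -m jog '[[[-0.01,-0.012,0],[0,0,0],1],[[-0.013,-0.0165,0],[0,0,0],1],[[-0.013,-0.0165,-0.01],[0,0,0],1],[[-0.013,-0.0165,-0.03],[0,0,0],1],[[-0.013,-0.0165,-0.05],[0,0,0],1]]'
python3 -m jog '[[[0,0,0],[0,0,0],1],[[0,0,0],[0,0,0],1],[[0,0,0],[0,0,0],1]]'
python3 - <<'E'
from h import *
m=vision.camera_model('wrist');p=vision.snapshot('wrist');cv2.imwrite('pics/w14.png',p[180:380,220:430,::-1].repeat(3,0).repeat(3,1))
print(r.sense()['tool_pos'])
print((proj(m,[450,-284,129])-[220,180])*3)
E
```

```text
time: 30.03
tool_pos: [461.5, -267.9, 240.6]
tcp_rot: [-108.3, 90.0, -110.0]
ft_force: [0.1, -0.1, 0.2]
finger_gap: 85.8
time: 30.45
tool_pos: [451.5, -282.9, 190.1]
tcp_rot: [-15.9, 89.9, -17.6]
ft_force: [0.0, 1.3, -0.1]
finger_gap: 85.6
time: 30.7
tool_pos: [450.8, -283.2, 190.9]
tcp_rot: [3.7, 90.0, 2.1]
ft_force: [0.2, -0.5, 0.6]
finger_gap: 85.9
[ 450.95464859 -283.69658798  191.52579354]
[[307.50877091 258.14257377]]
```

View pics/w14.png

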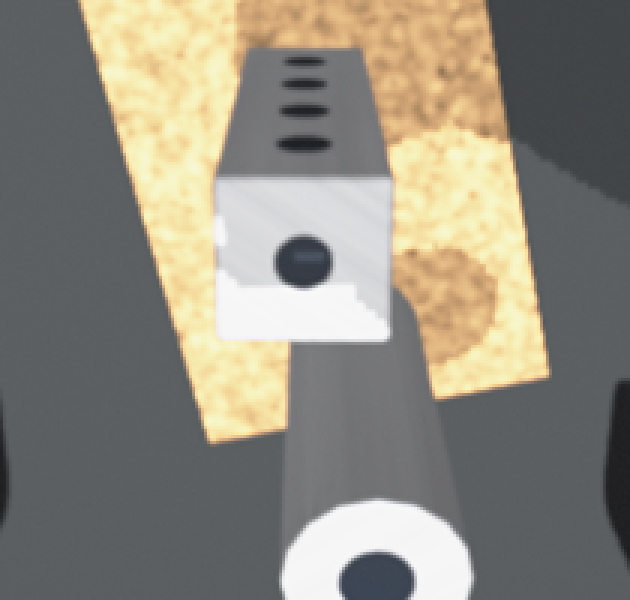

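The tower is centred to about 1 mm and square to the jaws, with its top hole at (304,262). I'm gripping and carrying it back.

```bash
python3 -m jog '[[[0,0,-0.02],[0,0,0],1],[[0,0,-0.05],[0,0,0],1],[[0,0,-0.08],[0,0,0],1],[[0,0,-0.1],[0,0,0],1],[[0,0,-0.108],[0,0,0],1]]' 60
python3 -m jog '[[[0,0,0],[0,0,0],1],[[0,0,0],[0,0,0],1],[[0,0,0],[0,0,0],0.6],[[0,0,0],[0,0,0],0.4],[[0,0,0],[0,0,0],0.2]]'
python3 -m jog '[[[0,0,0],[0,0,0],0.0],[[0,0,0],[0,0,0],-0.2],[[0,0,0],[0,0,0],-0.4],[[0,0,0],[0,0,0],-0.6],[[0,0,0],[0,0,0],-1]]'
python3 -m jog '[[[0,0,0],[0,0,0],-1],[[0,0,0],[0,0,0],-1],[[0,0,0],[0,0,0],-1]]'
python3 -m jog '[[[0,0,0.005],[0,0,0],-1],[[0,0,0.015],[0,0,0],-1],[[0,0,0.03],[0,0,0],-1],[[0,0,0.05],[0,0,0],-1],[[0,0,0.075],[0,0,0],-1]]'
python3 -m jog '[[[0,0,0.025],[0,0,0],-1],[[0,0,0.05],[0,0,0],-1],[[0,0,0.07],[0,0,0],-1],[[0,0,0.08],[0,0,0],-1],[[0,0,0.08],[0,0,0],-1]]'
```

```text
time: 31.17
tool_pos: [449.0, -283.0, 80.0]
tcp_rot: [142.3, 89.8, 140.6]
ft_force: [-0.0, 1.3, 0.0]
finger_gap: 85.5
time: 31.58
tool_pos: [450.9, -284.9, 84.1]
tcp_rot: [-36.1, 89.8, -37.8]
ft_force: [-0.1, 0.0, 0.5]
finger_gap: 52.4
time: 32.0
tool_pos: [450.2, -284.5, 83.3]
tcp_rot: [-44.8, 89.9, -46.6]
ft_force: [-1.8, 1.5, 6.0]
finger_gap: 35.1
time: 32.25
tool_pos: [450.2, -284.5, 83.2]
tcp_rot: [-42.5, 89.9, -44.2]
ft_force: [-1.1, 0.8, 6.1]
finger_gap: 35.3
time: 32.67
tool_pos: [448.4, -283.0, 156.3]
tcp_rot: [143.4, 89.7, 141.7]
ft_force: [-0.0, -0.4, -5.8]
finger_gap: 34.9
time: 33.08
tool_pos: [450.9, -284.9, 240.4]
tcp_rot: [-35.2, 89.7, -36.9]
ft_force: [0.3, -0.9, -5.6]
finger_gap: 35.2
```

```bash
python3 -m jog '[[[0,0.01,0],[0,0,0],-1],[[0,0.025,0],[0,0,0],-1],[[0,0.045,0],[0,0,0],-1],[[0,0.07,0],[0,0,0],-1],[[0,0.1,0],[0,0,0],-1]]'
python3 -m jog '[[[-0.002,0.03,0],[0,0,0],-1],[[-0.004,0.06,0],[0,0,0],-1],[[-0.006,0.09,0],[0,0,0],-1],[[-0.008,0.12,0],[0,0,0],-1],[[-0.010,0.15,0],[0,0,0],-1]]'
python3 -m jog '[[[-0.002,0.03,0],[0,0,0],-1],[[-0.004,0.06,0],[0,0,0],-1],[[-0.006,0.09,0],[0,0,0],-1],[[-0.008,0.12,0],[0,0,0],-1],[[-0.010,0.15,0],[0,0,0],-1]]'
python3 -m jog '[[[-0.001,0.03,0],[0,0,0],-1],[[-0.002,0.06,0],[0,0,0],-1],[[-0.002,0.09,0],[0,0,0],-1],[[-0.002,0.12,0],[0,0,0],-1],[[-0.002,0.15,0],[0,0,0],-1]]'
python3 -m jog '[[[0,0.03,0],[0,0,0],-1],[[0,0.052,0],[0,0,0],-1],[[0,0.07,0],[0,0,0],-1],[[0,0.079,-0.015],[0,0,0],-1],[[0,0.079,-0.04],[0,0,0],-1]]'
python3 -m jog '[[[0,0,-0.03],[0,0,0],-1],[[0,0,-0.055],[0,0,0],-1],[[0,0,-0.075],[0,0,0],-1],[[0,0,-0.087],[0,0,0],-1],[[0,0,-0.092],[0,0,0],-1]]'
python3 -m jog '[[[0,0,0],[0,0,0],-1],[[0,0,0],[0,0,0],-1],[[0,0,0],[0,0,0],-1]]'
python3 - <<'E'
from h import *
cv2.imwrite('pics/s15.png',vision.snapshot('scene')[50:250,280:520,::-1].repeat(3,0).repeat(3,1))
E
```

```text
time: 33.5
tool_pos: [448.5, -182.2, 234.9]
tcp_rot: [152.3, 89.8, 150.6]
ft_force: [0.9, 0.6, -5.1]
finger_gap: 35.4
time: 33.92
tool_pos: [437.9, -31.4, 235.1]
tcp_rot: [163.3, 89.8, 161.6]
ft_force: [0.9, -0.5, -5.4]
finger_gap: 35.3
time: 34.33
tool_pos: [427.6, 118.1, 235.2]
tcp_rot: [-177.1, 89.8, -178.8]
ft_force: [1.4, -0.4, -5.2]
finger_gap: 35.2
time: 34.75
tool_pos: [425.4, 267.7, 235.1]
tcp_rot: [-158.4, 89.8, -160.0]
ft_force: [1.2, -0.6, -5.2]
finger_gap: 35.4
time: 35.17
tool_pos: [427.0, 348.3, 198.1]
tcp_rot: [56.1, 89.8, 54.5]
ft_force: [-0.1, 0.6, -5.4]
finger_gap: 35.2
time: 35.58
tool_pos: [424.6, 343.8, 101.2]
tcp_rot: [-146.9, 89.6, -148.6]
ft_force: [-0.5, -0.0, -5.8]
finger_gap: 35.6
time: 35.83
tool_pos: [428.7, 345.6, 107.0]
tcp_rot: [36.8, 89.8, 35.1]
ft_force: [0.1, 0.5, -4.5]
finger_gap: 35.4
```

View pics/s15.png

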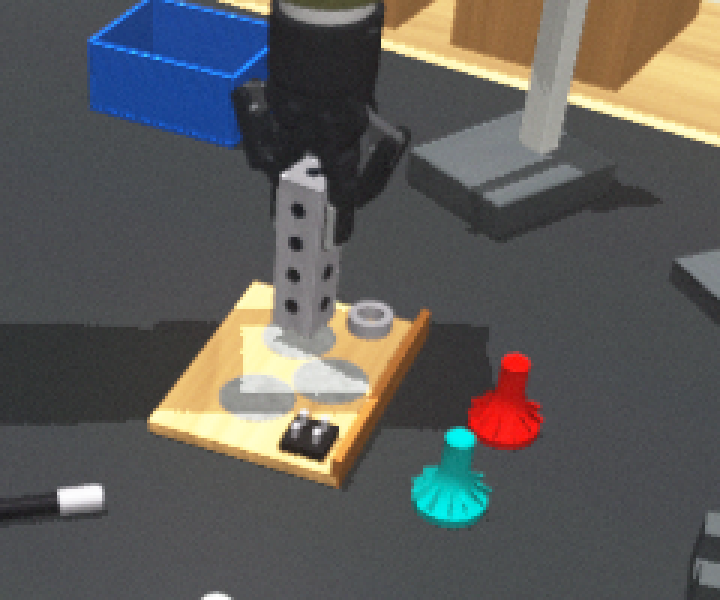

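The tower hangs upright over its pad, with its foot at crop (305,335), and the ring gauge is clear. I'm lowering it.

```bash
python3 -m jog '[[[0,0,-0.004],[0,0,0],-1],[[0,0,-0.008],[0,0,0],-1],[[0,0,-0.012],[0,0,0],-1],[[0,0,-0.0135],[0,0,0],-1],[[0,0,-0.0135],[0,0,0],-1]]'
python3 -m jog '[[[0,0,0],[0,0,0],-1],[[0,0,-0.0005],[0,0,0],-1],[[0,0,-0.001],[0,0,0],-1],[[0,0,-0.0015],[0,0,0],-1],[[0,0,-0.0015],[0,0,0],-1]]'
```

```text
time: 36.3
tool_pos: [427.6, 344.8, 91.4]
tcp_rot: [-151.7, 90.0, -153.4]
ft_force: [0.5, -0.4, -5.3]
finger_gap: 35.2
time: 36.72
tool_pos: [427.9, 345.0, 91.3]
tcp_rot: [22.5, 90.0, 20.8]
ft_force: [-5.0, -3.3, 5.5]
finger_gap: 35.5
```

```bash
python3 -m jog '[[[0,0,0.0007],[0,0,0],-1],[[0,0,0.0007],[0,0,0],-1],[[0,0,0.0007],[0,0,0],-0.2],[[0,0,0.0007],[0,0,0],0.1],[[0,0,0.0007],[0,0,0],0.3]]'
python3 -m jog '[[[0,0,0],[0,0,0],0.5],[[0,0,0],[0,0,0],0.7],[[0,0,0],[0,0,0],1],[[0,0,0],[0,0,0],1],[[0,0,0],[0,0,0],1]]'
python3 -m jog '[[[0,0,0.01],[0,0,0],1],[[0,0,0.03],[0,0,0],1],[[0,0,0.06],[0,0,0],1],[[0,0,0.1],[0,0,0],1],[[0,0,0.14],[0,0,0],1]]'
python3 -m jog '[[[0,-0.02,0.01],[0,0,0.01],1],[[0,-0.05,0.01],[0,0,0.02],1],[[0,-0.085,0.01],[0,0,0.03],1],[[0,-0.125,0.01],[0,0,0.03],1],[[0,-0.165,0.01],[0,0,0.03],1]]'
python3 -m jog '[[[0.007,-0.04,0],[0,0,0],1],[[0.014,-0.08,0],[0,0,0],1],[[0.021,-0.12,0],[0,0,0],1],[[0.029,-0.16,0],[0,0,0],1],[[0.037,-0.2,0],[0,0,0],1]]'
python3 - <<'E'
from h import *
cv2.imwrite('pics/s16.png',vision.snapshot('scene')[50:250,280:520,::-1].repeat(3,0).repeat(3,1))
E
```

```text
time: 37.13
tool_pos: [428.4, 345.2, 91.4]
tcp_rot: [34.5, 89.9, 32.8]
ft_force: [-0.4, 0.3, -0.1]
finger_gap: 55.3
time: 37.55
tool_pos: [427.9, 344.9, 91.0]
tcp_rot: [38.1, 90.0, 36.4]
ft_force: [0.2, -0.1, -1.0]
finger_gap: 85.3
time: 37.97
tool_pos: [427.0, 344.3, 232.3]
tcp_rot: [-144.4, 89.9, -146.1]
ft_force: [1.3, 0.8, 0.3]
finger_gap: 85.5
time: 38.38
tool_pos: [427.5, 178.7, 242.0]
tcp_rot: [11.7, 89.9, 11.8]
ft_force: [0.2, 0.1, -0.3]
finger_gap: 85.5
time: 38.8
tool_pos: [464.9, -22.1, 242.2]
tcp_rot: [-6.8, 89.9, -6.8]
ft_force: [1.5, -0.2, -0.5]
finger_gap: 85.2
```

View pics/s16.png

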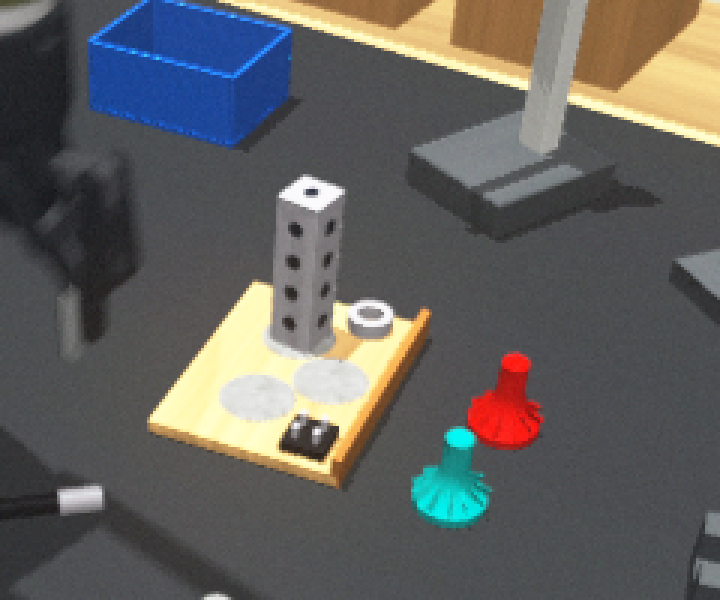

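The tower stands on its pad with its top at crop (312,192), as at the start. The column is next.

```bash
python3 -m jog '[[[0,-0.04,0],[0,0,0],1],[[0,-0.08,0],[0,0,0],1],[[0,-0.12,0],[0,0,0],1],[[0,-0.16,0],[0,0,0],1],[[0,-0.2,0],[0,0,0],1]]'
python3 -m jog '[[[0,-0.035,0],[0,0,0],1],[[0,-0.07,0],[0,0,0],1],[[0,-0.1,0],[0,0,0],1],[[0,-0.125,0],[0,0,0],1],[[0,-0.1425,0],[0,0,0],1]]'
python3 -m jog '[[[0,0,-0.01],[0,0,0],1],[[0,0,-0.03],[0,0,0],1],[[0,0,-0.05],[0,0,0],1],[[0,0,-0.05],[0,0,0],1],[[0,0,-0.05],[0,0,0],1]]'
python3 - <<'E'
from h import *
m=vision.camera_model('wrist');p=vision.snapshot('wrist');cv2.imwrite('pics/w17.png',p[180:380,220:430,::-1].repeat(3,0).repeat(3,1))
print(r.sense()['tool_pos'])
print((proj(m,[464.9,-362.6,129])-[220,180])*3)
E
```

```text
time: 39.27
tool_pos: [464.6, -222.1, 242.1]
tcp_rot: [-27.7, 89.9, -27.7]
ft_force: [-0.0, -0.6, 0.3]
finger_gap: 85.5
time: 39.68
tool_pos: [464.3, -365.2, 241.7]
tcp_rot: [-77.6, 90.0, -77.7]
ft_force: [0.2, 0.0, 0.1]
finger_gap: 85.7
time: 40.1
tool_pos: [464.2, -361.3, 189.9]
tcp_rot: [135.3, 89.8, 135.4]
ft_force: [-0.4, -0.3, 0.5]
finger_gap: 85.5
[ 464.92134461 -361.99982871  191.5489019 ]
[[315.55808819 263.15762505]]
```

View pics/w17.png

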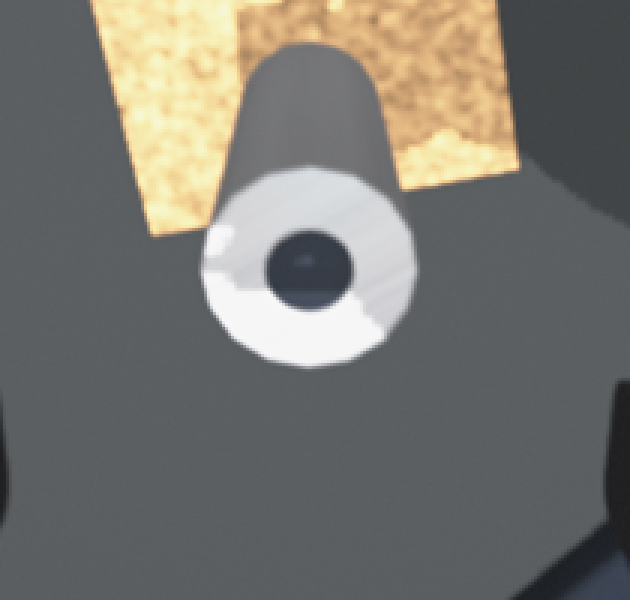

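```bash
python3 -m jog '[[[0,0,-0.02],[0,0,0],1],[[0,0,-0.05],[0,0,0],1],[[0,0,-0.08],[0,0,0],1],[[0,0,-0.1],[0,0,0],1],[[0,0,-0.109],[0,0,0],1]]' 60
python3 -m jog '[[[0,0,0],[0,0,0],1],[[0,0,0],[0,0,0],1],[[0,0,0],[0,0,0],0.6],[[0,0,0],[0,0,0],0.4],[[0,0,0],[0,0,0],0.2]]'
python3 -m jog '[[[0,0,0],[0,0,0],0.0],[[0,0,0],[0,0,0],-0.2],[[0,0,0],[0,0,0],-0.4],[[0,0,0],[0,0,0],-0.6],[[0,0,0],[0,0,0],-1]]'
python3 -m jog '[[[0,0,0],[0,0,0],-1],[[0,0,0],[0,0,0],-1],[[0,0,0],[0,0,0],-1]]'
python3 -m jog '[[[0,0,0.005],[0,0,0],-1],[[0,0,0.015],[0,0,0],-1],[[0,0,0.03],[0,0,0],-1],[[0,0,0.05],[0,0,0],-1],[[0,0,0.075],[0,0,0],-1]]'
python3 -m jog '[[[0,0,0.025],[0,0,0],-1],[[0,0,0.05],[0,0,0],-1],[[0,0,0.07],[0,0,0],-1],[[0,0,0.08],[0,0,0],-1],[[0,0,0.08],[0,0,0],-1]]'
```

```text
time: 40.57
tool_pos: [464.2, -361.5, 80.3]
tcp_rot: [135.7, 89.9, 135.7]
ft_force: [-0.7, 0.7, -1.6]
finger_gap: 85.1
time: 40.98
tool_pos: [465.8, -363.5, 84.0]
tcp_rot: [-43.1, 89.8, -43.1]
ft_force: [-0.5, -1.0, 0.3]
finger_gap: 52.3
time: 41.4
tool_pos: [465.3, -363.4, 83.8]
tcp_rot: [-53.3, 89.9, -53.3]
ft_force: [-3.1, 1.3, 7.5]
finger_gap: 43.0
time: 41.65
tool_pos: [465.3, -363.4, 83.7]
tcp_rot: [-53.5, 89.9, -53.5]
ft_force: [-2.3, 1.7, 6.1]
finger_gap: 42.8
time: 42.07
tool_pos: [463.5, -361.3, 155.8]
tcp_rot: [136.0, 89.7, 136.0]
ft_force: [-0.3, 0.0, -5.8]
finger_gap: 42.6
time: 42.48
tool_pos: [465.9, -363.5, 240.4]
tcp_rot: [-42.1, 89.7, -42.1]
ft_force: [-0.1, -0.3, -5.9]
finger_gap: 42.6
```

```bash
python3 -m jog '[[[0,0.01,0],[0,0,0],-1],[[0,0.025,0],[0,0,0],-1],[[0,0.045,0],[0,0,0],-1],[[0,0.07,0],[0,0,0],-1],[[0,0.1,0],[0,0,0],-1]]'
python3 -m jog '[[[-0.002,0.03,0],[0,0,0],-1],[[-0.004,0.06,0],[0,0,0],-1],[[-0.006,0.09,0],[0,0,0],-1],[[-0.008,0.12,0],[0,0,0],-1],[[-0.010,0.15,0],[0,0,0],-1]]'
python3 -m jog '[[[-0.002,0.03,0],[0,0,0],-1],[[-0.004,0.06,0],[0,0,0],-1],[[-0.006,0.09,0],[0,0,0],-1],[[-0.008,0.12,0],[0,0,0],-1],[[-0.010,0.15,0],[0,0,0],-1]]'
python3 -m jog '[[[-0.001,0.03,0],[0,0,0],-1],[[-0.002,0.06,0],[0,0,0],-1],[[-0.003,0.09,0],[0,0,0],-1],[[-0.0035,0.12,0],[0,0,0],-1],[[-0.0035,0.15,0],[0,0,0],-1]]'
python3 -m jog '[[[0,0.03,0],[0,0,0],-1],[[0,0.05,0],[0,0,0],-1],[[0,0.065,0],[0,0,0],-1],[[0,0.072,-0.01],[0,0,0],-1],[[0,0.072,-0.03],[0,0,0],-1]]'
python3 -m jog '[[[0,0,-0.03],[0,0,0],-1],[[0,0,-0.06],[0,0,0],-1],[[0,0,-0.083],[0,0,0],-1],[[0,0,-0.097],[0,0,0],-1],[[0,0,-0.102],[0,0,0],-1]]'
python3 -m jog '[[[0,0,0],[0,0,0],-1],[[0,0,0],[0,0,0],-1],[[0,0,0],[0,0,0],-1]]'
python3 - <<'E'
from h import *
cv2.imwrite('pics/s18.png',vision.snapshot('scene')[50:250,280:520,::-1].repeat(3,0).repeat(3,1))
E
```

```text
time: 42.9
tool_pos: [463.4, -261.2, 234.1]
tcp_rot: [146.5, 89.8, 146.4]
ft_force: [1.0, 0.7, -5.6]
finger_gap: 42.7
time: 43.32
tool_pos: [453.1, -110.3, 234.4]
tcp_rot: [156.4, 89.8, 156.4]
ft_force: [0.7, 0.4, -6.2]
finger_gap: 43.4
time: 43.73
tool_pos: [442.9, 39.2, 234.5]
tcp_rot: [174.6, 89.8, 174.6]
ft_force: [1.5, -0.1, -6.3]
finger_gap: 42.8
time: 44.15
tool_pos: [439.3, 188.9, 234.5]
tcp_rot: [-165.8, 89.8, -165.7]
ft_force: [0.5, -0.4, -6.1]
finger_gap: 43.1
time: 44.57
tool_pos: [441.4, 261.2, 207.0]
tcp_rot: [38.1, 89.9, 38.2]
ft_force: [0.4, -0.4, -6.0]
finger_gap: 43.0
time: 44.98
tool_pos: [437.5, 257.3, 99.2]
tcp_rot: [-154.4, 89.5, -154.4]
ft_force: [-0.1, 0.1, -6.2]
finger_gap: 42.6
time: 45.23
tool_pos: [442.1, 259.6, 106.1]
tcp_rot: [25.1, 89.9, 25.1]
ft_force: [0.5, 0.6, -5.5]
finger_gap: 42.5
```

View pics/s18.png

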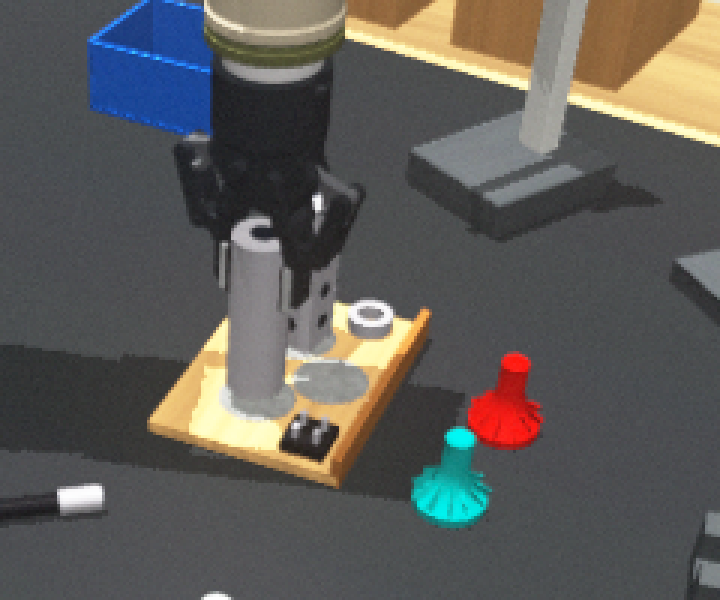

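```bash
python3 -m jog '[[[0,0,-0.004],[0,0,0],-1],[[0,0,-0.008],[0,0,0],-1],[[0,0,-0.012],[0,0,0],-1],[[0,0,-0.0135],[0,0,0],-1],[[0,0,-0.0135],[0,0,0],-1]]'
python3 -m jog '[[[0,0,0],[0,0,0],-1],[[0,0,-0.0005],[0,0,0],-1],[[0,0,-0.001],[0,0,0],-1],[[0,0,-0.0015],[0,0,0],-1],[[0,0,-0.0015],[0,0,0],-1]]'
```

```text
time: 45.7
tool_pos: [441.4, 259.5, 91.8]
tcp_rot: [99.7, 90.0, 99.8]
ft_force: [-2.0, -0.3, -0.7]
finger_gap: 42.4
time: 46.12
tool_pos: [441.6, 259.8, 91.7]
tcp_rot: [53.8, 90.0, 53.8]
ft_force: [-8.8, -1.9, 13.8]
finger_gap: 42.9
```

```bash
python3 -m jog '[[[0,0,0.0007],[0,0,0],-1],[[0,0,0.0013],[0,0,0],-1],[[0,0,0.0013],[0,0,0],-0.1],[[0,0,0.0013],[0,0,0],0.1],[[0,0,0.0013],[0,0,0],0.3]]'
python3 -m jog '[[[0,0,0],[0,0,0],0.5],[[0,0,0],[0,0,0],0.7],[[0,0,0],[0,0,0],1],[[0,0,0],[0,0,0],1],[[0,0,0],[0,0,0],1]]'
python3 -m jog '[[[0,0,0.01],[0,0,0],1],[[0,0,0.03],[0,0,0],1],[[0,0,0.06],[0,0,0],1],[[0,0,0.1],[0,0,0],1],[[0,0,0.14],[0,0,0],1]]'
python3 -m jog '[[[0,-0.02,0.01],[0,0,0],1],[[0,-0.05,0.01],[0,0,0],1],[[0,-0.085,0.01],[0,0,0],1],[[0,-0.125,0.01],[0,0,0],1],[[0,-0.165,0.01],[0,0,0],1]]'
python3 -m jog '[[[0,-0.04,0],[0,0,0],1],[[0,-0.08,0],[0,0,0],1],[[0,-0.12,0],[0,0,0],1],[[0,-0.15,0],[0,0,0],1],[[0,-0.165,0],[0,0,0],1]]'
python3 -m jog '[[[0,0,0],[0,0,0],1],[[0,0,0],[0,0,0],1],[[0,0,0],[0,0,0],1]]'
python3 - <<'E'
from h import *
s=vision.snapshot('scene')[:,:,::-1];t=vision.snapshot('top')[:,:,::-1]
cv2.imwrite('pics/s19.png',s);cv2.imwrite('pics/t19.png',t)
cv2.imwrite('pics/t19b.png',cv2.resize(t[220:305,150:250],None,fx=7,fy=7,interpolation=cv2.INTER_CUBIC))
cv2.imwrite('pics/d.png',np.hstack([cv2.resize(x[95:215,325:435],None,fx=3.6,fy=3.6,interpolation=cv2.INTER_CUBIC) for x in(cv2.imread('pics/scene0.png'),s)]))
E
```

```text
time: 46.53
tool_pos: [441.9, 259.5, 91.4]
tcp_rot: [17.9, 89.9, 17.9]
ft_force: [0.4, 0.1, -0.6]
finger_gap: 55.3
time: 46.95
tool_pos: [441.4, 259.4, 91.3]
tcp_rot: [21.6, 90.0, 21.6]
ft_force: [0.2, 0.4, -0.7]
finger_gap: 85.5
time: 47.37
tool_pos: [440.5, 259.0, 232.7]
tcp_rot: [-155.3, 89.9, -155.3]
ft_force: [1.5, -0.1, 0.1]
finger_gap: 85.4
time: 47.78
tool_pos: [441.1, 93.2, 242.4]
tcp_rot: [2.5, 89.9, 2.6]
ft_force: [0.8, -0.8, 0.1]
finger_gap: 85.5
time: 48.2
tool_pos: [441.0, -74.0, 242.3]
tcp_rot: [-53.0, 89.9, -53.2]
ft_force: [-0.2, 1.0, 0.0]
finger_gap: 85.8
time: 48.45
tool_pos: [441.4, -70.0, 241.7]
tcp_rot: [38.3, 90.0, 38.3]
ft_force: [1.0, 0.3, -0.6]
finger_gap: 85.3
```

View pics/s19.png

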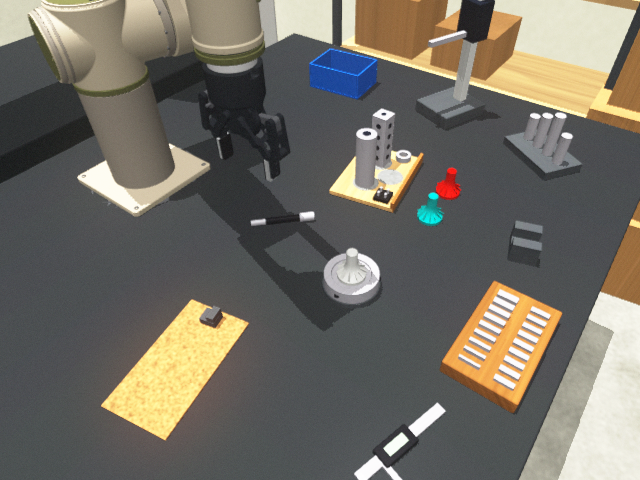

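View pics/t19b.png

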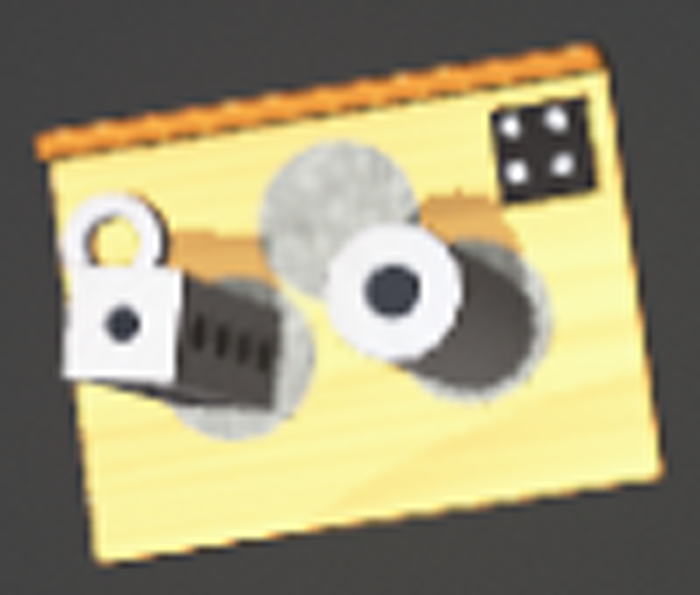

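View pics/d.png

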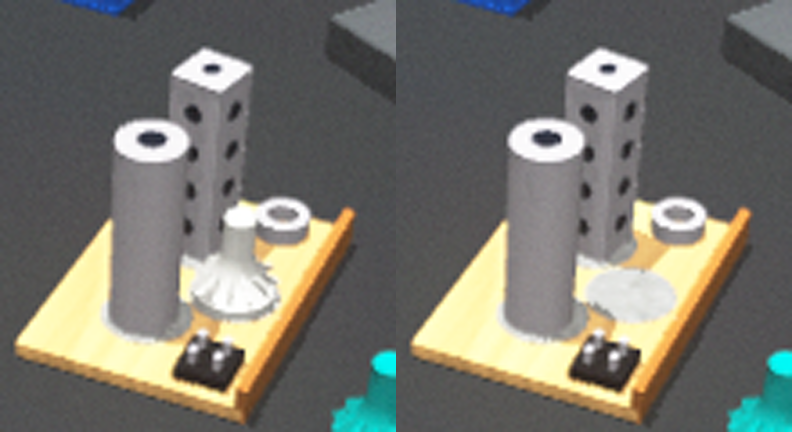

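The top crop shows the column's top at (393,290) and the tower's at (123,323), less than a pixel from where they began. The ring and stop block are unmoved, the impeller is upright in the cup, and the arm is clear. I'm handing in.

```bash
python3 -c "
from bench import order
print(order.hand_in())"
```

```text
the job is handed in; nothing more can be done
None
```

The job is done and handed in at about 48.6 s of the 128 s allowed. The hand-in gives no verdict, so the result rests on my own checks below.

**What I did:** I stood the column and then the tower on the mat and set the impeller down in the seat's cup. After that I put the tower and then the column back on the pads where they had stood.

**Last checks:** The final top and scene pictures showed nothing out of place.
- **Column and tower:** both upright, less than a pixel (about 1–2 mm) from their starting positions.
- **Impeller:** upright and centred in the cup, where I predicted it, within the roughly 2 mm calibration error.
- **Ring gauge and stop block:** no visible movement.
- **Gripper:** open, well clear of everything, with the wrist force back near zero.

**One disagreement:** my first camera fix on the impeller was about 2.5 mm off in y. The wrist camera showed this before the grasp, and I corrected it.

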